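Line a fly reel up with the guide of a line winder

ROBOT

A 7-joint arm with a two-finger parallel gripper is mounted at the origin on the work surface. World frame = base frame: x ahead of the robot, y to its left, z up, the work surface at z = 0. Lengths are in m, angles in rad, forces in N, time in s.
With the tool pointing down it reaches from about 0.425 to 0.875 m from the base axis. Payload 9.9 kg.
Tool frame: the origin (TCP) lies midway between the tips of the shut fingers; the grasp point (between the pads) lies 19 mm behind it; x points along the fingers, y is the direction in which the jaws open and shut, and the axes are right-handed (so a half turn about x gives the same grasp; the last joint's range is limited). The gripper opens to 85 mm and grips with 20 to 120 N. Pads are 22 mm wide; open, the fingers measure 114 mm over their backs; the gripper's body (76 mm by 85 mm) begins 54 mm behind the grasp point. The pads swing forward as they close: fully open they stand 13 mm farther back than shut.
Start: joints at [1.11, 0.576, 0.025, 1.437, -0.015, 1.129, -0.057], TCP at [0.248, -0.628, 0.231] pointing down, gripper open.
Joint ranges: [-2.76, 2.76], [-0.34, 2.15], [-1.52, 1.57], [0.19, 2.46], [-1.09, 4.23], [0.17, 1.99], [-2.82, 2.82]. Speed limits (rad/s): [2.22, 2.22, 3.01, 3.01, 3.14, 3.14, 3.14].

INTERFACE

Orientations are given as a unit quaternion [w, x, y, z].
In Python, from workcell import ctrl gives the robot as it stands. The module is installed in compiled form; this text tells all that it offers.
- The arm moves only by the tool arm_command, never from a script. Its argument "motion" is a list of rows, each a list of 4 numbers: the shift along the world's x, y, z in units of 60 mm (1.0 is 60 mm), then the turn about the world's z in units of 6 degrees (1.0 is 6 degrees). A call has 1 to 20 rows; each row shifts and turns the commanded pose from where the row before left it; what a row does not reach is not made up. A row lasts 1/8 s, in which the tool goes at most 62.5 mm and 10.7 degrees, less where a joint would pass 70% of its speed; a pose out of reach is approached as far as the arm can. A call is refused whole if a number of a shift passes 1 or a number of a turn 1, either way. A call with a gripper value outside its range is refused whole. "claw" is the finger opening in mm, from 0 to 85.4, set as the call begins (left out, the last holds). The fingers move at their own pace and stop on an object; the grip force is fixed at half the most. Time passes only in rows, so rows that do not move let the fingers close. It gives the time, the measured TCP pose, the force and the opening at its end, in the units of the state.
- ctrl.read_state(): the state, without advancing time (a new reading comes with each control period).
- ctrl.capture(name): name is "scene" or "top" or "wrist"; returns a dict with "frame" (400x640x3 uint8, red, green, blue), "fovy" (degrees; the focal length in pixels is half the picture's height over the tangent of half this angle, whatever the lens; pixels are square), "cx", "cy" (the principal point, pixels), "dist_coeffs" ([k1, k2, p1, p2, k3] as OpenCV has them; the pictures are not rectified), "world_to_cam" (4x4, takes a point from world to camera coordinates). Camera axes: x right, y up, looking along -z (the intrinsics and any distortion apply to the point x, -y, -z); pixel columns grow to the right and rows downward; lengths in m; the calibration is good to about 2 mm. A picture is of the moment at which its call begins. There is no depth.
- ctrl.job_done(): hands the job in, once; it reports no verdict.
The state is a dict: "t": time; "joint_positions": joint angles; "joint_vel": joint speeds; "effort": joint torques, N m; "tool_pos": TCP position; "tool_rot": TCP orientation; "force": force on the tool from outside, world axes, zero at the start; "wrist_torque": the same for the moment, N m; "opening": opening from 0.0 (shut) to 1.0 (fully open).
Only numpy, scipy, OpenCV 4.12 (cv2) and the standard library are available. Lean on these libraries where they do the work, as an engineer would, in place of code of your own. Each camera call takes 0.05 s, during which the arm holds its last target.

TASK

Get the line winder on the show table ready: swing its blue brace leg out until it snaps fully home, then crank the big black handwheel (coarse) until the carriage's white arrow is at the middle of the yellow band, and then turn the silver bar knob above the wheel (fine) until the red line guide is in line with the carriage's yellow pointer. Last, push the red-balled lock lever all the way over, away from the robot. Move the reel carriage and the line guide only with the wheel and the knob, never by pushing them, and do not disturb the reels, boxes and tools lying around.

Things in the scene. Friction and masses are not known exactly. Their poses are not given: they have to be found in the camera images.
- winder: Line winder: grey base plate 260 (x) x 420 (y) x 30 mm, fixed to the table; origin at the centre of its underside, x away from the robot, y to the left, z up (turned a little about z from start to start). All positions below called 'plate frame' are in this frame. The coaxial drive is at its left, carriage with an upright fly reel (reel 72 mm in diameter, top 134 mm above the table) at the back right, lock lever at the front right, brace leg beside its right end.
- leg_hinge (a point): Vertical hinge axis of the brace leg, 60 mm above the table, at plate frame x -80, y -232 mm.
- leg_post (a point): Centre line of the orange upright post near the leg's tip, 60 mm above the table; post 18 mm in diameter, from 20 to 85 mm above the table, 125 mm from the hinge axis. The blue leg bar under it is 22 mm wide, 3 to 23 mm above the table, and reaches 145 mm from the hinge; folded it lies along the plate's right end, a 11 mm gap away. Push the post outwards from the plate's side: fingertips 40 mm above the table pass over the plate.
- leg (a joint): Leg angle, rad: 0 folded along the plate's +x, 1.571 fully out at its end stop, pointing to the plate's -y (turns clockwise seen from above). Light friction; from about 1.1 rad a sprung ball resists (2 to 10 N at the post) and pushes the leg back unless it is taken past about 1.4 rad; beyond that the ball snaps the leg against its stop and holds it there. A grey bracket, 48 mm high, covers the hinge.
- drive_axis (a point): Common vertical axis of handwheel and fine knob, 77 mm above the table; plate frame x -30, y 120 mm.
- crank_peg (a point): Centre of the orange crank peg standing on the handwheel: 18 mm in diameter, from 57 to 97 mm above the table, 74 mm from the axis. The handwheel is a black disc 170 mm in diameter, top 57 mm above the table; the fine knob's post (32 mm in diameter) and its bar pass through its middle. Pushing the peg takes about 3 N; fingertips about 78 mm above the table leave the gripper room over the fine knob, and the wheel stays where it is left.
- coarse (a joint): Handwheel angle, rad, 0 to 2.9, growing counter-clockwise seen from above; start 0.1 to 1.2; 1 rad moves the carriage 30 mm to the plate's +y (left). The peg stands at plate angle 0.524 + value from +x, counter-clockwise.
- fine_grip (a point): Centre of the fine knob's bar, on the drive axis, 112 mm above the table; x along the bar, z up. The aluminium bar is 56 mm long, 14 mm thick, from 99 to 125 mm above the table, with a red line on one half of its top; a 52 mm disc lies below it, from 93 to 99 mm.
- fine (a joint): Fine knob angle, rad, 0 to 3, growing counter-clockwise seen from above; 1 rad moves the red line guide 8 mm to the plate's +y. The bar lies at plate angle -0.524 + value from +x. About 0.06 N m of friction; stays where it is left.
- carriage: Blue carriage 80 x 80 x 22 mm, sliding along the plate's y on rails, with an upright black and silver fly reel on it; origin at the centre of its underside, 36 mm above the table, at the same plate y as the white arrow and the yellow pointer. Not to be pushed.
- white_arrow (a point): Tip of the carriage's white arrow with a black end, at the carriage's edge towards the robot, 43 mm above the table. At start it is 29 to 62 mm to the right (plate -y) of the yellow band.
- band (a point): Middle of the yellow band (9 mm wide in y) on the white scale in front of the carriage; fixed on the plate, plate frame x -7, y -75 mm. The arrow is right when it has the same plate y.
- yellow_pointer (a point): Tip of the yellow pointer on the carriage's side away from the robot, 55 mm above the table, plate frame x 109 mm; same plate y as the white arrow.
- guide: Red line guide: post 4 mm wide in y, 55 mm tall with an eyelet on top, on a small dark slider behind the carriage, plate frame x 119 mm; origin on the post's line, 32 mm above the table. At start it is 7 to 11 mm to plate -y of the yellow band's y. Right when it has the same plate y as the yellow pointer. Not to be pushed.
- lock_pivot (a point): Pivot of the lock lever, 50 mm above the table; plate frame x -50, y -70 mm. It swings about the plate's y.
- lock_ball (a point): Centre of the lock lever's red ball, 24 mm in diameter, 80 mm from the pivot on a 10 mm rod. The ball's centre is 120 mm above the table at either end of the swing and 130 mm at mid-swing.
- lock (a joint): Lock lever angle, rad: 0 leans 0.5 rad towards the robot (open), 1.0 leans 0.5 rad away from it (locked). Stays where it is left; about 1 N at the ball.
- box_kraft: Loose brown carton 120 x 120 x 70 mm at the left; leave alone.
- reel_a: Loose black reel, 84 mm in diameter, 30 mm high, lying on the brown carton; leave alone.
- box_navy: Loose navy carton 110 x 140 x 60 mm behind the winder; leave alone.
- reel_b: Loose blue reel, 90 mm in diameter, 30 mm high, behind the winder; leave alone.
- reel_c: Loose dark grey reel, 80 mm in diameter, 30 mm high, front left; leave alone.
- jar: Loose jar, 56 mm in diameter, 70 mm high, back right; leave alone.
- driver: Loose screwdriver 170 mm long lying in front of the winder; leave alone.

How it is judged:
By the outcome, as a careful person would: the job done as asked, in the order asked, and still so for the second after the job is handed in, with the robot touching nothing.
It also fails if it takes over 69 s, if anything falls off the work surface, if the arm or the gripper's body presses on something with over 40 N, if the wrist force passes 120 N, or if a joint passes its speed limit or range.

## Working session

There is one attempt and no reset: what is moved stays moved. The work goes in short steps, Python scripts to look and compute and a tool call to move; the robot and the scene stay as the last step left them, time stands still between calls to the robot, and variables do not carry over. Pictures are saved under pics/ and viewed, and the job is handed in when it is done.

Besides the shell and the picture viewer there is one more tool, called after "Emit:" by a JSON object that holds its "fn" and its "kwargs", one argument or row to a line. arm_command: Moves the arm, as the interface text tells. Its arguments: {"type":"object","properties":{"motion":{"type":"array","items":{"type":"array","items":{"type":"number"}}},"claw":{"type":"number"}},"required":["motion"]}

```bash
mkdir -p pics; cat > h.py <<'E'
import numpy as np, cv2
from workcell import ctrl
def cap(n):
    c=ctrl.capture(n); H=c["frame"].shape[0]
    f=H/2/np.tan(np.radians(c["fovy"])/2)
    c["K"]=np.array([[f,0,c["cx"]],[0,f,c["cy"]],[0,0,1.]]); c["D"]=np.array(c["dist_coeffs"],float)
    c["T"]=np.array(c["world_to_cam"]); return c
def ray(c,uv):
    p=cv2.undistortPoints(np.array([[uv]],float),c["K"],c["D"])[0,0]
    d=np.array([p[0],-p[1],-1.]); R=c["T"][:3,:3]; o=-R.T@c["T"][:3,3]; return o,R.T@d
def onz(c,uv,z):
    o,d=ray(c,uv); return o+d*(z-o[2])/d[2]
def proj(c,P):
    P=np.atleast_2d(P).astype(float); q=(c["T"][:3,:3]@P.T).T+c["T"][:3,3]
    q=q*[1,-1,-1]
    return cv2.projectPoints(q,np.zeros(3),np.zeros(3),c["K"],c["D"])[0][:,0]
def save(c,n): cv2.imwrite("pics/"+n,c["frame"][:,:,::-1])
E
python3 - <<'E'
from h import *
import pickle
s=ctrl.read_state(); print(s["t"],s["tool_pos"],s["tool_rot"],s["force"],s["opening"])
for n in("scene","top","wrist"):
    c=cap(n); save(c,n+"0.png"); pickle.dump(c,open(n+"0.pkl","wb")); print(n,c["fovy"],c["D"],-c["T"][:3,:3].T@c["T"][:3,3])
E
```

```text
0.0 [ 0.24821845 -0.62719583  0.23044071] [-0.13185767 -0.69446544 -0.1330294   0.694719  ] [1.26378935 0.68583557 0.14839433] 1.0018000759964785
scene 42.746489348685955 [-0.04979861  0.          0.          0.          0.        ] [ 1.43196848 -0.60708635  0.83937571]
top 43.318352299635016 [0.00531108 0.         0.         0.         0.        ] [0.37275535 0.06193814 1.47927849]
wrist 66.6255898472628 [0.00908272 0.         0.         0.         0.        ] [ 0.3138935  -0.60112056  0.37341144]
```

View pics/scene0.png

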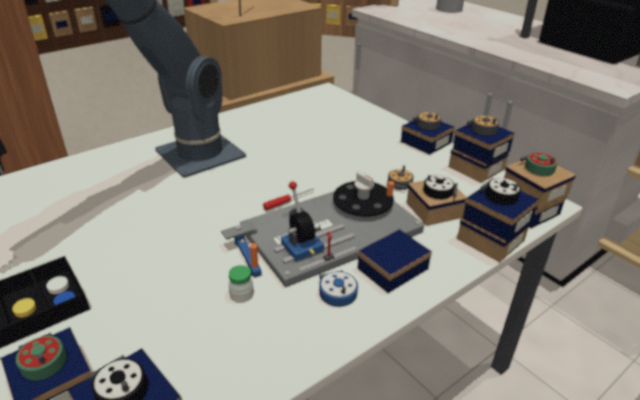

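View pics/top0.png

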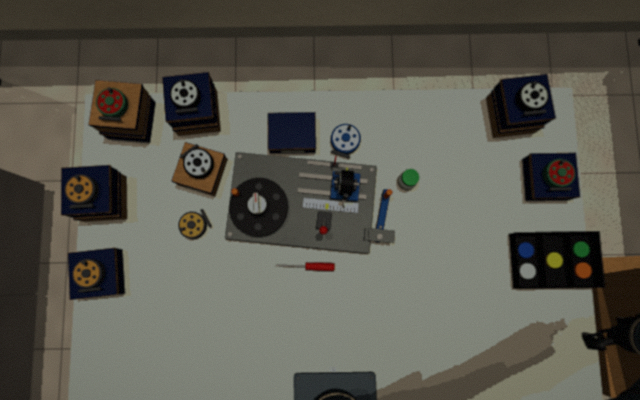

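View pics/wrist0.png

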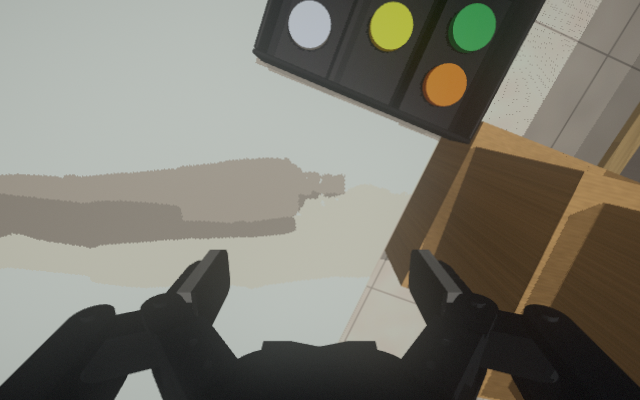

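The top view shows the plate with corners near (236,153), (377,166), (368,253) and (226,240). The wheel is at (258,206), the orange peg at (235,191), the leg post at (387,192) and the lock ball at (323,230). I'll enlarge it to measure.

```bash
python3 - <<'E'
from h import *
import pickle
c=pickle.load(open("top0.pkl","rb"))
f=c["frame"][140:270,215:410][:,:,::-1]
cv2.imwrite("pics/topz.png",cv2.resize(f,None,fx=4,fy=4,interpolation=cv2.INTER_CUBIC))
hsv=cv2.cvtColor(c["frame"],cv2.COLOR_RGB2HSV)
# plate mask: medium gray
g=c["frame"].astype(int); sat=g.max(2)-g.min(2)
print(g[165,270],g[240,270],g[280,270],g[200,370])
m=((g.max(2)<125)&(g.max(2)>0)).astype(np.uint8); 
m[:, :200]=0; m[:145]=0;m[262:]=0;m[:,379:]=0; m[:152,]=0
mm=cv2.morphologyEx(m,cv2.MORPH_CLOSE,np.ones((15,15)))
mm=cv2.morphologyEx(mm,cv2.MORPH_OPEN,np.ones((25,25)))
cs,_=cv2.findContours(mm,cv2.RETR_EXTERNAL,cv2.CHAIN_APPROX_NONE); k=max(cs,key=cv2.contourArea)
r=cv2.minAreaRect(k); b=cv2.boxPoints(r); print(r)
for p in b: print(p,onz(c,p,0.03))
def blob(mask,n,z):
    nn,l,st,ce=cv2.connectedComponentsWithStats(mask.astype(np.uint8))
    for i in range(1,nn):
        if st[i,4]>5 and 215<ce[i][0]<410 and 140<ce[i][1]<290: print(n,st[i,4],ce[i],onz(c,ce[i],z))
H,S,V=hsv[...,0],hsv[...,1],hsv[...,2]
blob((H>5)&(H<15)&(S>170)&(V>120),"orange",.09)
blob(((H<4)|(H>175))&(S>170)&(V>100),"red",.12)
blob((H>24)&(H<34)&(S>120)&(V>100),"yellow",.03)
E
```

```text
[70 71 63] [77 75 68] [130 134 125] [75 75 67]
((289.0, 206.49996948242188), (177.99996948242188, 108.99998474121094), 0.0)
[200.00002 260.99997] [0.42738626 0.37868525 0.03      ]
[200.00002 151.99997] [0.74764754 0.38513405 0.03      ]
[378.      151.99997] [ 0.74081215 -0.14082375  0.03      ]
[378.      260.99997] [ 0.42081351 -0.13028155  0.03      ]
orange 11 [233.81818182 190.81818182] [0.61924958 0.27486528 0.09      ]
orange 13 [389.38461538 191.38461538] [ 0.6119897 -0.1605617  0.09     ]
red 15 [323.13333333 229.53333333] [0.50436858 0.02737371 0.12      ]
red 122 [319.67213115 266.01639344] [0.40647621 0.0382697  0.12      ]
yellow 10 [326.5 206. ] [0.58159064 0.01415968 0.03      ]
```

View pics/topz.png

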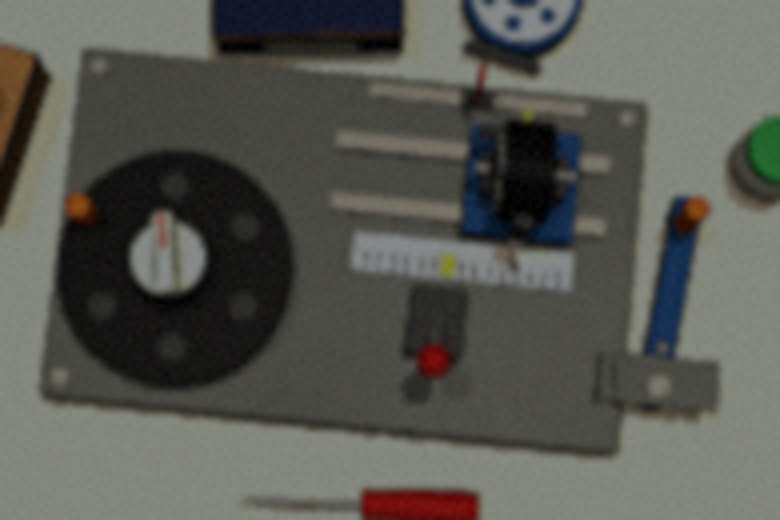

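```bash
cat >> h.py <<'E'
def fit2d(A,B):
    A=np.array(A);B=np.array(B);a=A.mean(0);b=B.mean(0)
    X=A-a;Y=B-b; th=np.arctan2((X[:,0]*Y[:,1]-X[:,1]*Y[:,0]).sum(),(X*Y).sum())
    R=np.array([[np.cos(th),-np.sin(th)],[np.sin(th),np.cos(th)]]); t=b-R@a; return th,R,t
E
python3 - <<'E'
from h import *
import pickle
c=pickle.load(open("top0.pkl","rb"))
F=[((84,50),.03,(.13,.21)),((645,102),.03,(.13,-.21)),((617,453),.03,(-.13,-.21)),((42,398),.03,(-.13,.21)),
((175,268),.057,(-.03,.12)),((448,265),.034,(-.007,-.075)),((658,386),.048,(-.08,-.232))]
B=[onz(c,((x+.5)/4-.5+215,(y+.5)/4-.5+140),z)[:2] for (x,y),z,_ in F]
A=[f[2] for f in F]
th,R,t=fit2d(A,B); print(th,np.degrees(th),t); print(np.round((np.array(A)@R.T+t-B)*1000,1))
np.savez("plate.npz",th=th,R=R,t=t)
def W(p): return R@p+t
def P(w): return R.T@(w-t)
def z(x,y,h): return onz(c,((x+.5)/4-.5+215,(y+.5)/4-.5+140),h)[:2]
for n,q,h in [("peg",(78,205),.097),("leg post",(694,209),.085),("ball",(434,360),.12),("arrow",(511,262),.043),("guide base",(478,98),.035),("guidetop",(484,65),.087),("ypointer",(528,117),.055)]:
    w=z(*q,h); p=P(w); print(n,w,p)
    if n=="peg":
        d=p-[-.03,.12]; print("coarse",np.arctan2(d[1],d[0])-.524,np.hypot(*d))
    if n=="leg post":
        d=p-[-.08,-.232]; print("leg",np.arctan2(d[1],d[0]),np.hypot(*d))
a=P(z(168,258,.125)); l1=P(z(160,212,.125)); print("knob",a,l1)
for n,p in [("drive",(-.03,.12)),("band",(-.007,-.075)),("lockpivot",(-.05,-.07)),("hinge",(-.08,-.232))]: print(n,W(np.array(p)))
E
```

```text
-0.10840796290827236 -6.21131874025478 [0.59532792 0.08750394]
[[ 1.4  2.3]
 [ 0.6 -2.1]
 [-0.9 -2.3]
 [-0.2  2.7]
 [ 0.1  0.6]
 [-1.1 -0.2]
 [ 0.2 -1.1]]
peg [0.61783585 0.27293626] [0.00231281 0.18677902]
coarse 0.5961303514734757 0.07418594577407318
leg post [ 0.61149964 -0.15777592] [ 0.04261502 -0.24209026]
leg -0.0821071882817344 0.12302949199993582
ball [0.50411991 0.0274004 ] [-0.08416964 -0.06961903]
arrow [ 0.5816726  -0.03120248] [-0.00073163 -0.11948702]
guide base [ 0.70470862 -0.01022717] [ 0.11931269 -0.08532287]
guidetop [ 0.71663448 -0.012356  ] [ 0.13139886 -0.08614887]
ypointer [ 0.68559925 -0.04506108] [ 0.10408437 -0.12201984]
knob [-0.03264443  0.11679113] [-0.00164277  0.12575618]
drive [0.57848752 0.21004537]
band [0.58025433 0.01370159]
lockpivot [0.53804774 0.02332466]
hinge [ 0.49069614 -0.13447847]
```

```bash
python3 - <<'E'
from h import *
from scipy.spatial.transform import Rotation as Ro
s=ctrl.read_state(); q=s["tool_rot"]; M=Ro.from_quat([q[1],q[2],q[3],q[0]]).as_matrix(); print(M.round(3))
z=np.load("plate.npz");R,t,th=z["R"],z["t"],z["th"]
def yaw(M): return np.degrees(np.arctan2(M[1,1],M[0,1]))
print("jaw yaw",yaw(M),"q",s["joint_positions"])
H=np.array([-.08,-.232])
for a in (-.26,0,.25,.5,.75,1.,1.2,1.3,1.41):
    p=H+.125*np.array([np.cos(a),-np.sin(a)]); w=R@p+t; print(a,w.round(4),"jaw radial yaw",np.degrees(th-a).round(1))
E
```

```text
[[-0.     0.368 -0.93 ]
 [ 0.001 -0.93  -0.368]
 [-1.    -0.001  0.   ]]
jaw yaw -68.4073709543005 q [ 1.11021685  0.57635318  0.02478499  1.43769914 -0.01502426  1.12900523
 -0.05649311]
-0.26 [ 0.6143 -0.1156] jaw radial yaw 8.7
0 [ 0.615 -0.148] jaw radial yaw -6.2
0.25 [ 0.6078 -0.1783] jaw radial yaw -20.5
0.5 [ 0.5933 -0.2059] jaw radial yaw -34.9
0.75 [ 0.5724 -0.2291] jaw radial yaw -49.2
1.0 [ 0.5465 -0.2464] jaw radial yaw -63.5
1.2 [ 0.5231 -0.2552] jaw radial yaw -75.0
1.3 [ 0.5109 -0.2578] jaw radial yaw -80.7
1.41 [ 0.4972 -0.2593] jaw radial yaw -87.0
```

Emit:
{"fn": "arm_command", "kwargs": {
  "motion": [
    [0.47,0.655,0,1],
    [0.47,0.655,0,1],
    [0.47,0.655,0,1],
    [0.47,0.655,0,1],
    [0.47,0.655,0,1],
    [0.47,0.655,0,1],
    [0.47,0.655,0,1],
    [0.47,0.655,0,1],
    [0.47,0.655,0,1],
    [0.47,0.655,0,1],
    [0.47,0.655,0,1],
    [0.47,0.655,0,1],
    [0.47,0.655,0,1],
    [0,0,0,0],
    [0,0,0,0]
  ],
  "claw": 0
}}

```text
t: 2.02
tool_pos: [0.6145, -0.1173, 0.2308]
tool_rot: [0.54, 0.456, 0.54, -0.457]
force: [0.8, -0.1, -0.3]
opening: 0.002
```

```bash
cat >> h.py <<'E'
_z=np.load("plate.npz");R,t,th=_z["R"],_z["t"],float(_z["th"])
def W(p): return R@np.array(p)+t
def P(w): return R.T@(np.array(w)[:2]-t)
E
python3 - <<'E'
from h import *
import pickle
c=cap("wrist"); save(c,"w1.png"); pickle.dump(c,open("w1.pkl","wb"))
for n,p in [("post",(.045,-.232,.085)),("hinge",(-.08,-.232,.048)),("tip",(.13,-.21,.03)),("band",(-.007,-.075,.034))]:
    print(n,proj(c,[*W(p[:2]),p[2]]))
E
```

```text
post [[315.03803258 215.40201465]]
hinge [[204.89277688 174.64490981]]
tip [[390.13702111 201.40442119]]
band [[307.74131625  44.16763541]]
```

View pics/w1.png

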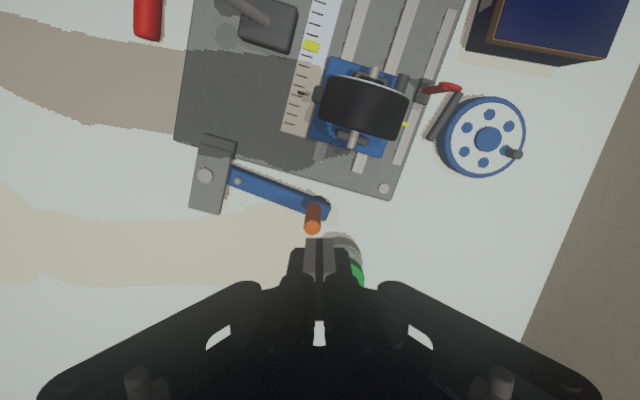

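```bash
python3 - <<'E'
from h import *
import pickle
c=pickle.load(open("top0.pkl","rb")); g=cv2.cvtColor(c["frame"],cv2.COLOR_RGB2HSV)
m=((g[...,0]>45)&(g[...,0]<80)&(g[...,1]>120)).astype(np.uint8); m[:,:395]=0;m[:,430:]=0
ys,xs=np.nonzero(m); print(len(xs),xs.mean(),ys.mean()); w=onz(c,(xs.mean(),ys.mean()),.07); p=P(w); print(w,p,np.hypot(*(p-[-.08,-.232])))
c=pickle.load(open("w1.pkl","rb")); w=onz(c,(312,228),.085); p=P(w); print(w,p,np.hypot(*(p-[-.08,-.232])))
w=onz(c,(311,46),.034);print("band",P(w))
w=onz(c,(300,93),.043);print("arrow",P(w))
E
```

```text
210 409.82380952380953 177.26190476190476
[ 0.65551844 -0.22348589  0.07      ] [ 0.09348495 -0.30265184] 0.18731980992136907
[ 0.61411373 -0.16190205  0.085     ] [ 0.0456602  -0.24590934] 0.12642766522459378
band [-0.00338926 -0.07572169]
arrow [-0.00206939 -0.12241533]
```

```bash
python3 - <<'E'
from h import *
H=np.array([-.08,-.232]); cur=np.array([.6145,-.1173])
A=[-.26+.105*i for i in range(17)]
for a in A:
    w=W(H+.118*np.array([np.cos(a),-np.sin(a)])); print(round(a,3),w.round(4),((w-cur)/.06).round(2)); cur=w
E
```

```text
-0.26 [ 0.6073 -0.1167] [-0.12  0.01]
-0.155 [ 0.6086 -0.129 ] [ 0.02 -0.21]
-0.05 [ 0.6085 -0.1414] [-0.   -0.21]
0.055 [ 0.6071 -0.1537] [-0.02 -0.21]
0.16 [ 0.6045 -0.1658] [-0.04 -0.2 ]
0.265 [ 0.6006 -0.1775] [-0.07 -0.2 ]
0.37 [ 0.5954 -0.1888] [-0.09 -0.19]
0.475 [ 0.5892 -0.1995] [-0.1  -0.18]
0.58 [ 0.5818 -0.2094] [-0.12 -0.17]
0.685 [ 0.5735 -0.2186] [-0.14 -0.15]
0.79 [ 0.5642 -0.2268] [-0.15 -0.14]
0.895 [ 0.5541 -0.234 ] [-0.17 -0.12]
1.0 [ 0.5433 -0.2401] [-0.18 -0.1 ]
1.105 [ 0.532 -0.245] [-0.19 -0.08]
1.21 [ 0.5202 -0.2487] [-0.2  -0.06]
1.315 [ 0.508  -0.2512] [-0.2  -0.04]
1.42 [ 0.4957 -0.2524] [-0.21 -0.02]
```

Emit:
{"fn": "arm_command", "kwargs": {
  "motion": [
    [-0.12,0,-0.6,0],
    [0,0,-0.8,0],
    [0,0,-0.8,0],
    [0,0,-0.8,0],
    [0,0,0,0]
  ]
}}

```text
t: 2.7
tool_pos: [0.6047, -0.1181, 0.0484]
tool_rot: [0.538, 0.455, 0.541, -0.459]
force: [-0.2, -1.1, 0.6]
opening: -0.001
```

Emit:
{"fn": "arm_command", "kwargs": {
  "motion": [
    [0.02,-0.21,0,-1],
    [0,-0.21,0,-1],
    [-0.02,-0.21,0,-1],
    [-0.04,-0.2,0,-1],
    [-0.07,-0.2,0,-1],
    [-0.09,-0.19,0,-1],
    [-0.1,-0.18,0,-1],
    [-0.12,-0.17,0,-1]
  ]
}}

```text
t: 3.7
tool_pos: [0.5834, -0.2119, 0.0541]
tool_rot: [0.307, 0.638, 0.306, -0.636]
force: [-0.3, 0.9, -0.1]
opening: -0.001
```

```bash
python3 - <<'E'
from h import *
c=cap("wrist"); save(c,"w2.png")
c=cap("top"); cv2.imwrite("pics/t2.png",cv2.resize(c["frame"][140:290,215:430][:,:,::-1],None,fx=3.5,fy=3.5,interpolation=cv2.INTER_CUBIC))
E
```

```text
(no output)
```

View pics/w2.png

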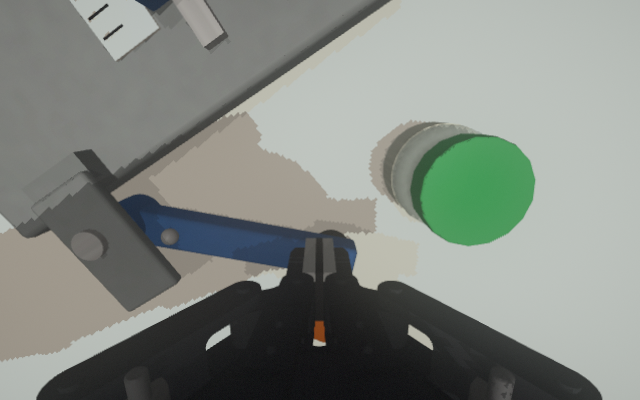

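View pics/t2.png

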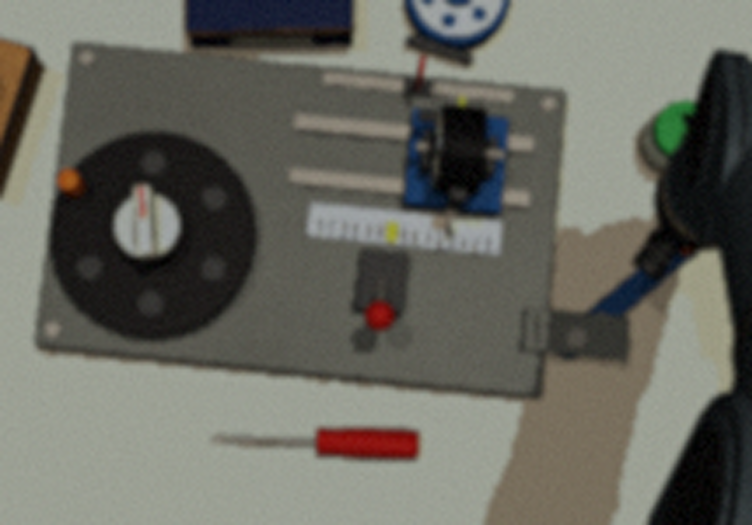

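The wrist view shows the leg pushed to about 45°, with the post visible orange at (320,330) behind the fingers. The jar at (475,190) is clear, so I'll carry on.

Emit:
{"fn": "arm_command", "kwargs": {
  "motion": [
    [-0.14,-0.15,0,-1],
    [-0.15,-0.14,0,-1],
    [-0.17,-0.12,0,-1],
    [-0.18,-0.1,0,-1],
    [-0.19,-0.08,0,-1],
    [-0.2,-0.06,0,-1],
    [-0.2,-0.04,0,-1],
    [-0.21,-0.02,0,-1],
    [0,0,0,0],
    [0,0,0,0]
  ]
}}

```text
t: 5.05
tool_pos: [0.4978, -0.2536, 0.0526]
tool_rot: [0.023, 0.708, 0.023, -0.706]
force: [3.8, -0.1, 1.6]
opening: -0.002
```

```bash
python3 - <<'E'
from h import *
c=cap("wrist"); save(c,"w3.png")
E
```

```text
(no output)
```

View pics/w3.png

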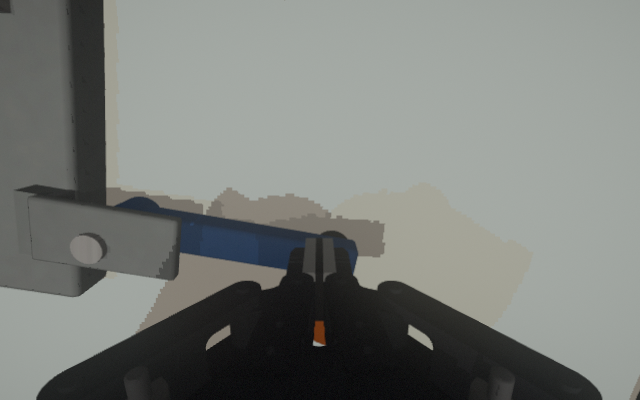

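Emit:
{"fn": "arm_command", "kwargs": {
  "motion": [
    [-0.07,0,0,0],
    [-0.07,0,0,0],
    [0,0,0,0]
  ]
}}

```text
t: 5.48
tool_pos: [0.4975, -0.2536, 0.0528]
tool_rot: [0.025, 0.712, 0.023, -0.701]
force: [27.9, 0.4, -12.0]
opening: -0.001
```

Emit:
{"fn": "arm_command", "kwargs": {
  "motion": [
    [0.5,0,0,0],
    [0,0,0.8,0],
    [0,0,0.9,0],
    [0,0,0.9,0],
    [0.16,0.878,0,0.93],
    [0.16,0.878,0,0.93],
    [0.16,0.878,0,0.93],
    [0.16,0.878,0,0.93],
    [0.16,0.878,0,0.93],
    [0.16,0.878,0,0.93],
    [0.16,0.878,0,0.93],
    [0.16,0.878,0,0.93],
    [0.16,0.878,0,0.93],
    [0.16,0.878,0,0.93],
    [0,0,0,0],
    [0,0,0,0]
  ],
  "claw": 40
}}

```text
t: 7.48
tool_pos: [0.6135, 0.2722, 0.2068]
tool_rot: [-0.351, -0.614, -0.35, 0.615]
force: [-0.4, -0.7, -0.8]
opening: 0.469
```

```bash
python3 - <<'E'
from h import *
import pickle
c=cap("wrist"); save(c,"w4.png"); pickle.dump(c,open("w4.pkl","wb"))
for n,p in [("peg",(.002,.187,.097)),("drive",(-.03,.12,.125))]: print(n,proj(c,[*W(p[:2]),p[2]]))
s=ctrl.read_state(); print(s["tool_pos"])
c=cap("top"); pickle.dump(c,open("t4.pkl","wb")); cv2.imwrite("pics/t4.png",cv2.resize(c["frame"][140:290,215:430][:,:,::-1],None,fx=3.5,fy=3.5,interpolation=cv2.INTER_CUBIC))
E
```

```text
peg [[322.98396734 192.0914349 ]]
drive [[321.39521144 286.16807109]]
[0.61375267 0.27137827 0.20706632]
```

View pics/w4.png

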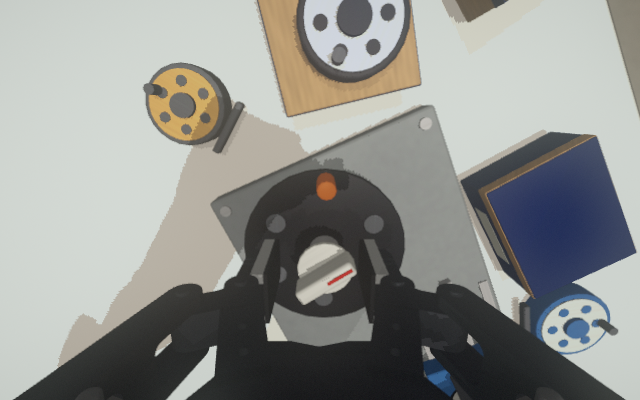

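View pics/t4.png

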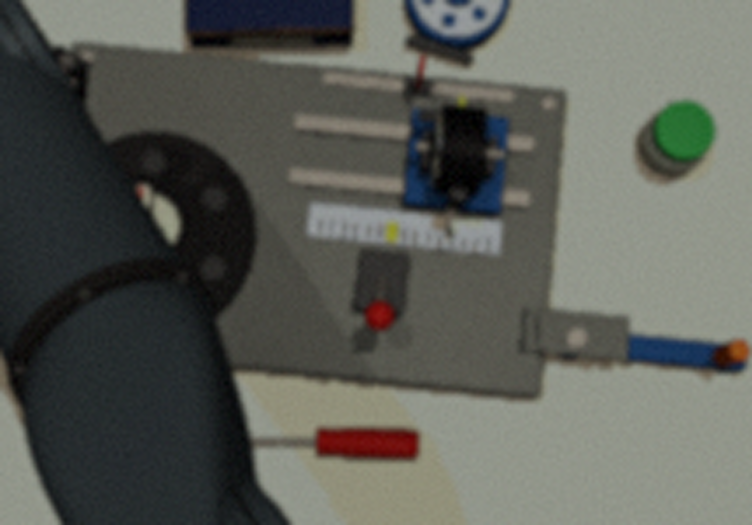

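```bash
python3 - <<'E'
from h import *
import pickle
c=pickle.load(open("w4.pkl","rb")); g=cv2.cvtColor(c["frame"],cv2.COLOR_RGB2HSV); h,s,v=cv2.split(g)
f=c["frame"][130:340,200:460][:,:,::-1]; cv2.imwrite("pics/w4z.png",cv2.resize(f,None,fx=3,fy=3,interpolation=cv2.INTER_CUBIC))
print("peg",P(onz(c,(326,190),.097)))
m=((s>150)&((h<5)|(h>174))&(v>80)).astype(np.uint8); m[:,400:]=0
ys,xs=np.nonzero(m);print(len(xs)); (a,b),(w,hh),an=cv2.minAreaRect(np.c_[xs,ys].astype(np.int32)); print("redline",a,b,w,hh,an)
vx,vy,x0,y0=cv2.fitLine(np.c_[xs,ys].astype(np.float32),cv2.DIST_L2,0,.01,.01).ravel()
p1=P(onz(c,(x0-12*vx,y0-12*vy),.125));p2=P(onz(c,(x0+12*vx,y0+12*vy),.125)); print(P(onz(c,(x0,y0),.125)),np.arctan2(*(p2-p1)[::-1]))
E
```

```text
peg [0.00511722 0.18762434]
67
redline 339.41973876953125 276.8509521484375 2.709141969680786 26.888233184814453 61.69924545288086
[-0.01231304  0.12182704] 0.15294545710009222
```

View pics/w4z.png

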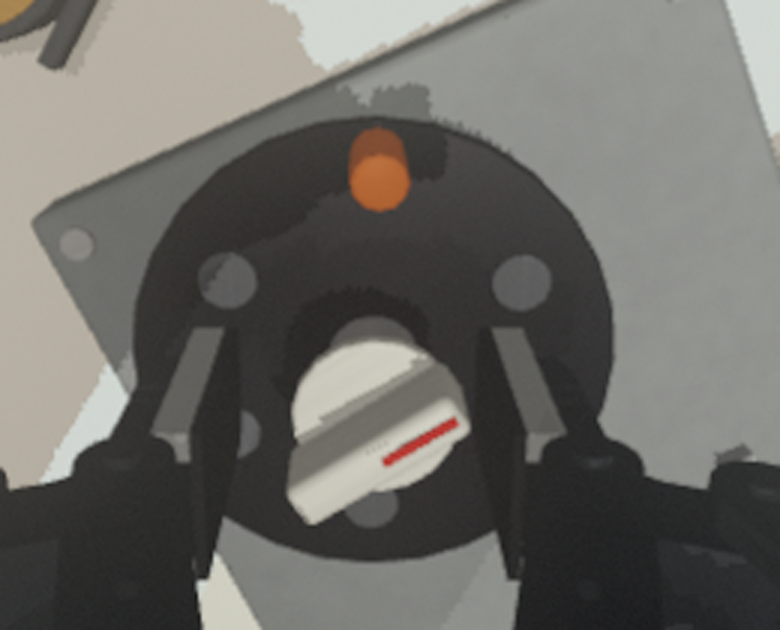

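Emit:
{"fn": "arm_command", "kwargs": {
  "motion": [
    [0.09,0.03,-0.5,0],
    [0,0,-0.6,0],
    [0,0,-0.6,0],
    [0,0,-0.48,0],
    [0,0,0,0]
  ]
}}

```text
t: 8.2
tool_pos: [0.6181, 0.2727, 0.0747]
tool_rot: [-0.35, -0.613, -0.35, 0.616]
force: [-0.1, 0.4, 0.8]
opening: 0.47
```

```bash
python3 - <<'E'
from h import *
import pickle
c=cap("wrist"); save(c,"w5.png")
s=ctrl.read_state(); print(s["tool_pos"],s["force"])
A=np.array([-.03,.12]); cur=None; off=None
for i in range(16):
    a=1.105+.105*i; w=W(A+.074*np.array([np.cos(a),np.sin(a)]))
    if cur is not None: print(round(a-.524,3),w.round(4),((w-cur)/.06).round(2))
    else: print(w)
    cur=w
E
```

```text
[0.61910544 0.27358682 0.07645104] [0.05393748 0.49888104 0.53211312]
[0.61868187 0.2721776 ]
0.686 [0.6119 0.276 ] [-0.11  0.06]
0.791 [0.6048 0.2792] [-0.12  0.05]
0.896 [0.5975 0.2816] [-0.12  0.04]
1.001 [0.5899 0.2832] [-0.13  0.03]
1.106 [0.5821 0.284 ] [-0.13  0.01]
1.211 [0.5744 0.2839] [-0.13 -0.  ]
1.316 [0.5666 0.2831] [-0.13 -0.01]
1.421 [0.559  0.2814] [-0.13 -0.03]
1.526 [0.5517 0.279 ] [-0.12 -0.04]
1.631 [0.5446 0.2758] [-0.12 -0.05]
1.736 [0.5379 0.2719] [-0.11 -0.07]
1.841 [0.5316 0.2673] [-0.1  -0.08]
1.946 [0.5259 0.2621] [-0.1  -0.09]
2.051 [0.5207 0.2563] [-0.09 -0.1 ]
2.156 [0.5162 0.25  ] [-0.08 -0.11]
```

View pics/w5.png

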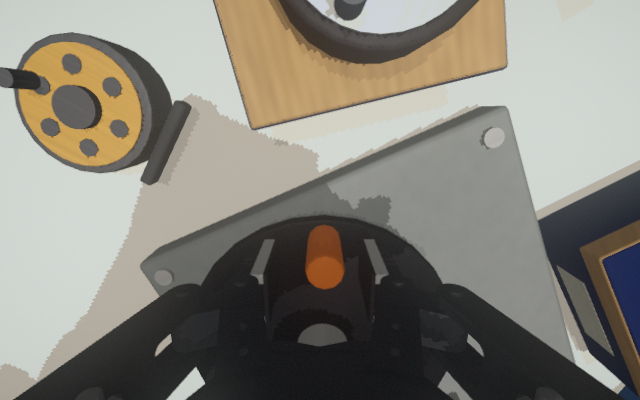

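The orange peg at (324,258) sits between the open jaws. I'll close loosely and crank.

Emit:
{"fn": "arm_command", "kwargs": {
  "motion": [
    [0,0,0,0],
    [0,0,0,0],
    [-0.11,0.06,0,1],
    [-0.12,0.05,0,1],
    [-0.12,0.04,0,1],
    [-0.13,0.03,0,1],
    [-0.13,0.01,0,1],
    [-0.13,0,0,1],
    [-0.13,-0.01,0,1],
    [-0.13,-0.03,0,1],
    [-0.12,-0.04,0,1],
    [-0.12,-0.05,0,1],
    [-0.11,-0.07,0,1],
    [-0.1,-0.08,0,1],
    [0,0,0,0]
  ],
  "claw": 24
}}

```text
t: 10.12
tool_pos: [0.5326, 0.2694, 0.0774]
tool_rot: [0.645, 0.292, 0.644, -0.291]
force: [-0.3, -0.1, 0.2]
opening: 0.279
```

```bash
cat > look.py <<'E'
from h import *
import pickle,sys
n=sys.argv[1]
s=ctrl.read_state(); print(s["tool_pos"],s["force"])
for k in ("top","scene"):
    c=cap(k); pickle.dump(c,open(k+n+".pkl","wb"))
    r=(140,250,290,400) if k=="top" else (170,290,220,430)
    f=c["frame"][r[0]:r[1],r[2]:r[3]][:,:,::-1]
    cv2.imwrite(f"pics/{k}{n}.png",cv2.resize(f,None,fx=(5 if k=="top" else 3.5),fy=(5 if k=="top" else 3.5),interpolation=cv2.INTER_CUBIC))
c=cap("wrist"); pickle.dump(c,open("wrist"+n+".pkl","wb")); save(c,f"wr{n}.png")
E
python3 look.py 6
```

```text
[0.53264368 0.26941536 0.07739253] [-0.2689594  -0.08567073  0.16573819]
```

View pics/top6.png

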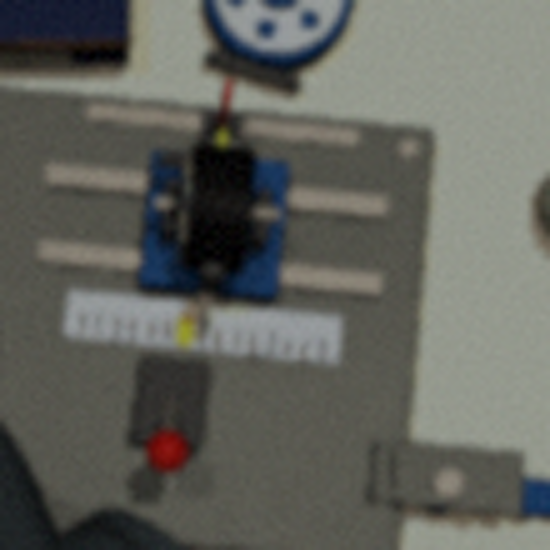

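View pics/scene6.png

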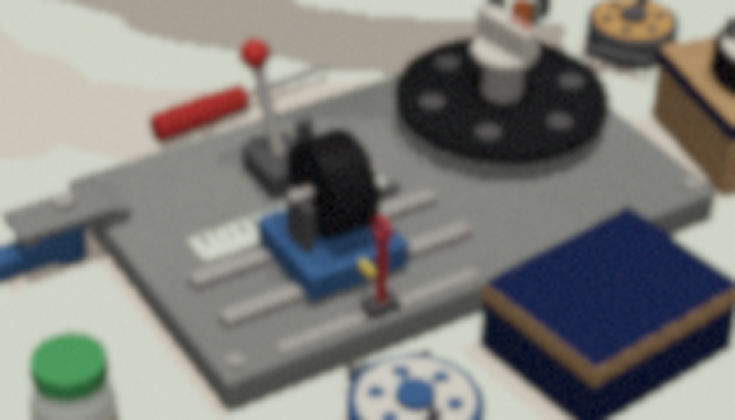

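View pics/wr6.png

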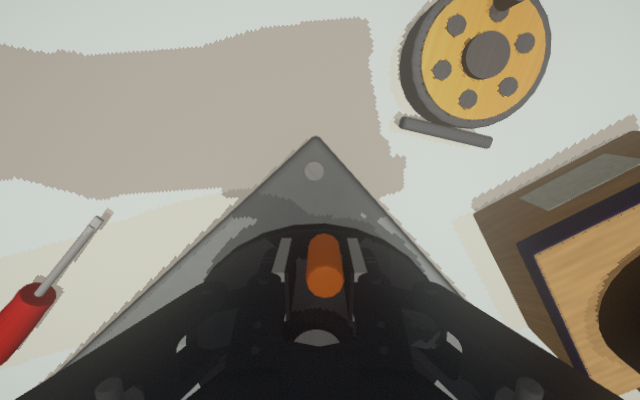

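```bash
python3 - <<'E'
from h import *
import pickle
c=pickle.load(open("top6.pkl","rb"))
z=lambda x,y,h:P(onz(c,((x+.5)/5-.5+290,(y+.5)/5-.5+140),h))
print("arrow",z(201,312,.043),z(204,322,.043),"band",z(188,330,.034),"ypt",z(222,138,.055),"guide",z(228,100,.06))
E
```

```text
arrow [ 0.00488851 -0.0825953 ] [-0.00075611 -0.08484055] band [-0.0049478 -0.0762455] ypt [ 0.10553987 -0.08527186] guide [ 0.12707737 -0.08660952]
```

Emit:
{"fn": "arm_command", "kwargs": {
  "motion": [
    [-0.1,-0.09,0,1],
    [-0.09,-0.1,0,1],
    [-0.045,-0.05,0,0.5],
    [0,0,0,0],
    [0,0,0,0]
  ]
}}

```text
t: 10.9
tool_pos: [0.5182, 0.2555, 0.0766]
tool_rot: [0.677, 0.205, 0.677, -0.205]
force: [0.3, 0.4, 0.4]
opening: 0.28
```

```bash
python3 look.py 7
```

```text
[0.51823719 0.25554401 0.0765579 ] [0.28663216 0.39981063 0.40558945]
```

View pics/top7.png

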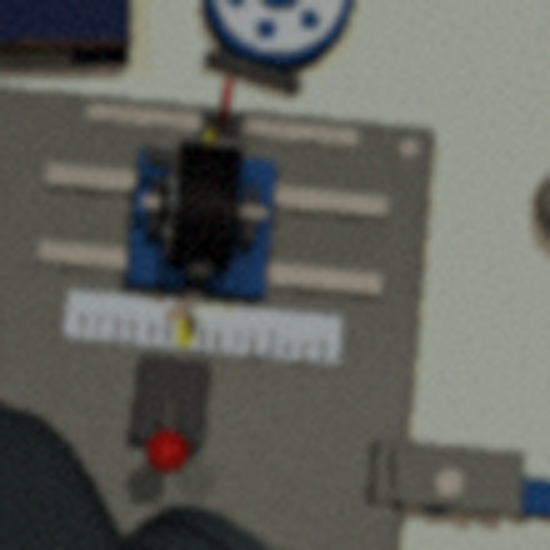

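Emit:
{"fn": "arm_command", "kwargs": {
  "motion": [
    [0,0,0,0],
    [0,0,0.8,0],
    [0,0,0.8,-1],
    [0,0,0.8,-1],
    [-0.01,-0.25,0,-1],
    [-0.01,-0.25,0,-1],
    [-0.01,-0.25,0,-1],
    [-0.01,-0.25,0,-1],
    [-0.01,-0.25,0,-1],
    [-0.01,-0.25,0,-1],
    [-0.01,-0.25,0,-1],
    [-0.01,-0.25,0,-1],
    [-0.01,-0.25,0,-1],
    [-0.01,-0.25,0,-1],
    [-0.01,-0.25,0,-1],
    [-0.01,-0.25,0,-1],
    [-0.01,-0.25,0,-1],
    [-0.01,-0.25,0,-1],
    [-0.01,-0.25,0,-1],
    [-0.01,-0.25,0,-1]
  ],
  "claw": 40
}}

```text
t: 13.55
tool_pos: [0.508, 0.0148, 0.2203]
tool_rot: [-0.231, -0.668, -0.231, 0.669]
force: [1.1, -0.3, -0.4]
opening: 0.469
```

Emit:
{"fn": "arm_command", "kwargs": {
  "motion": [
    [-0.05,0,0,-1],
    [-0.05,0,0,-1],
    [0,0,0,-1],
    [0,0,0,-1],
    [0,0,0,-1],
    [0,0,0,0],
    [0,0,0,0]
  ]
}}

```text
t: 14.42
tool_pos: [0.5023, 0.0154, 0.2204]
tool_rot: [-0.053, -0.705, -0.053, 0.705]
force: [-0.2, 0.1, 1.2]
opening: 0.465
```

```bash
python3 look.py 8
```

```text
[0.50227512 0.01536886 0.22042537] [-0.1992654   0.05907799  1.15569566]
```

View pics/wr8.png

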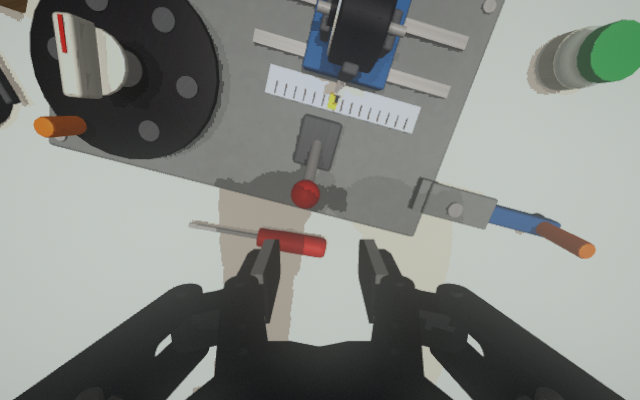

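```bash
python3 - <<'E'
from h import *
import pickle
c=pickle.load(open("wrist8.pkl","rb"))
f=c["frame"][55:145,255:430][:,:,::-1]; cv2.imwrite("pics/w8z.png",cv2.resize(f,None,fx=4.5,fy=4.5,interpolation=cv2.INTER_CUBIC))
E
```

```text
(no output)
```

View pics/w8z.png

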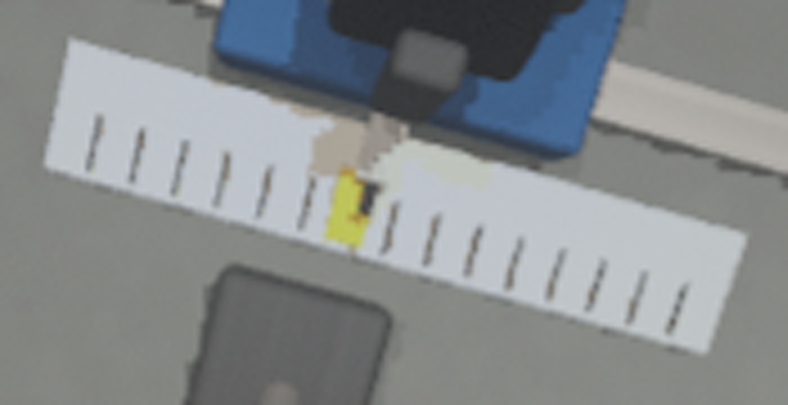

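```bash
python3 - <<'E'
from h import *
import pickle
c=pickle.load(open("wrist8.pkl","rb"))
z=lambda x,y,h:P(onz(c,((x+.5)/4.5-.5+255,(y+.5)/4.5-.5+55),h))
print("arrow",z(371,185,.043),z(365,213,.043),"band",z(347,210,.033), "ticks",z(98,142,.033),z(678,308,.033))
print("peg",P(onz(c,(44,126),.097)),"knob red",P(onz(c,(61,33),.125)))
h,s,v=cv2.split(cv2.cvtColor(c["frame"],cv2.COLOR_RGB2HSV))
m=((h>22)&(h<34)&(s>150)&(v>100)).astype(np.uint8); m[:60]=0;m[130:]=0;m[:,:300]=0;m[:,360:]=0
ys,xs=np.nonzero(m);print(len(xs),xs.mean(),ys.mean())
E
```

```text
arrow [ 0.00147528 -0.07810547] [-0.00454493 -0.0784039 ] band [-0.00459093 -0.07468761] ticks [-0.00476595 -0.01626884] [-0.00608041 -0.15540299]
peg [-0.08817739  0.15737295] knob red [-0.01244808  0.12306519]
1 333.0 103.0
```

Emit:
{"fn": "arm_command", "kwargs": {
  "motion": [
    [0.06,0.806,0,0],
    [0.06,0.806,0,0],
    [0.06,0.806,0,0],
    [0.06,0.806,0,0],
    [0.07,0.806,0,0],
    [0,0,-0.6,0],
    [0,0,-0.6,0],
    [0,0,-0.6,0],
    [0,0,-0.6,0],
    [0,0,0,0]
  ],
  "claw": 40
}}

```text
t: 15.82
tool_pos: [0.5195, 0.2562, 0.0743]
tool_rot: [-0.053, -0.704, -0.051, 0.707]
force: [0.8, -0.5, 0.2]
opening: 0.471
```

```bash
python3 look.py 9
```

```text
[0.51949849 0.25621658 0.07433837] [ 0.75711282 -0.49727849  0.16084511]
```

View pics/wr9.png

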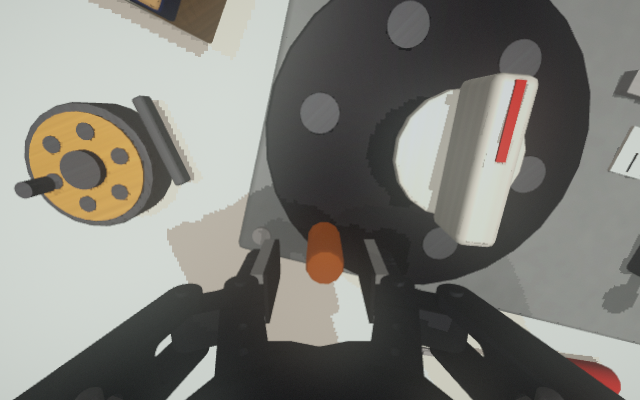

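The peg at (325,255) is centred between the pads, so I'll close on it and turn the small remainder.

Emit:
{"fn": "arm_command", "kwargs": {
  "motion": [
    [0,0,0,0],
    [0,0,0,0],
    [0,0,0,0],
    [-0.03,-0.06,0,0],
    [-0.04,-0.06,0,0],
    [0,0,0,0],
    [0,0,0,0]
  ],
  "claw": 19
}}

```text
t: 16.85
tool_pos: [0.5163, 0.2505, 0.0765]
tool_rot: [-0.052, -0.705, -0.052, 0.705]
force: [-3.2, 4.2, 3.3]
opening: 0.219
```

```bash
python3 look.py 10; python3 - <<'E'
from h import *
import pickle
for n in ("7","10"):
    c=pickle.load(open(f"top{n}.pkl","rb")); f=c["frame"][155:220,305:365][:,:,::-1]
    cv2.imwrite(f"pics/tz{n}.png",cv2.resize(f,None,fx=8,fy=8,interpolation=cv2.INTER_CUBIC))
E
```

```text
[0.51628805 0.2505134  0.07648896] [-3.23081418  4.16409039  3.26599533]
```

View pics/tz10.png

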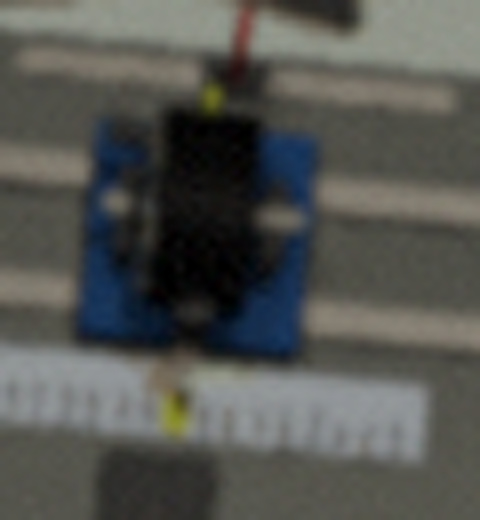

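View pics/tz7.png

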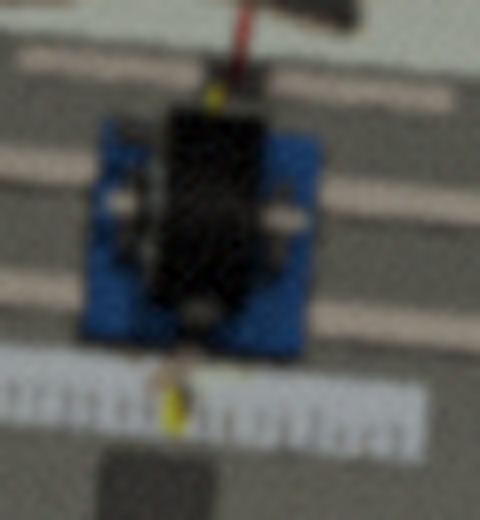

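Emit:
{"fn": "arm_command", "kwargs": {
  "motion": [
    [-0.02,-0.04,0,0],
    [-0.02,-0.035,0,0],
    [0,0,0,0],
    [0,0,0,0]
  ]
}}

```text
t: 17.5
tool_pos: [0.5134, 0.2463, 0.0763]
tool_rot: [-0.052, -0.705, -0.052, 0.706]
force: [-5.0, 5.5, 3.0]
opening: 0.222
```

```bash
python3 look.py 11; python3 - <<'E'
from h import *
import pickle
for n in ("11",):
    c=pickle.load(open(f"top{n}.pkl","rb")); f=c["frame"][155:220,305:365][:,:,::-1]
    cv2.imwrite(f"pics/tz{n}.png",cv2.resize(f,None,fx=8,fy=8,interpolation=cv2.INTER_CUBIC))
E
```

```text
[0.51336974 0.24634516 0.07633469] [-4.98571273  5.47973199  2.95326122]
```

View pics/tz11.png

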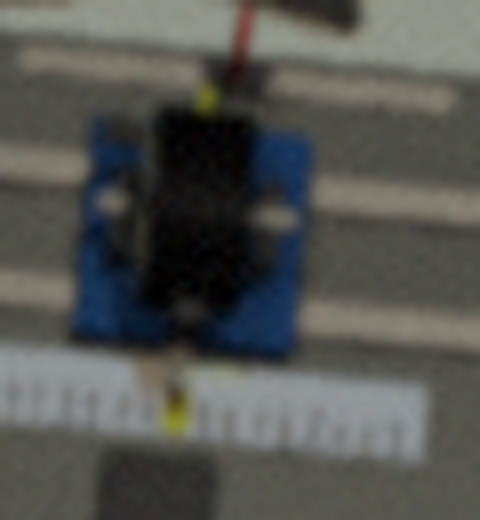

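Emit:
{"fn": "arm_command", "kwargs": {
  "motion": [
    [0,0,0,0],
    [0,0,0,0],
    [0,0,0.8,0],
    [0,0,0.8,0],
    [0,0,0.8,0],
    [-0.04,-0.8,0,0],
    [-0.04,-0.8,0,0],
    [-0.04,-0.8,0,0],
    [-0.04,-0.8,0,0],
    [-0.04,-0.65,0,0],
    [0,0,0,0],
    [0,0,0,0]
  ],
  "claw": 45
}}

```text
t: 19.15
tool_pos: [0.5025, 0.0146, 0.2204]
tool_rot: [-0.051, -0.705, -0.052, 0.705]
force: [0.5, -0.1, 0.9]
opening: 0.526
```

```bash
python3 look.py 12; python3 - <<'E'
from h import *
import pickle
c=pickle.load(open("wrist12.pkl","rb"))
f=c["frame"][55:145,255:430][:,:,::-1]; cv2.imwrite("pics/w12z.png",cv2.resize(f,None,fx=4.5,fy=4.5,interpolation=cv2.INTER_CUBIC))
E
```

```text
[0.50249072 0.01459475 0.22043592] [ 0.45947996 -0.09629255  0.90905053]
```

View pics/w12z.png

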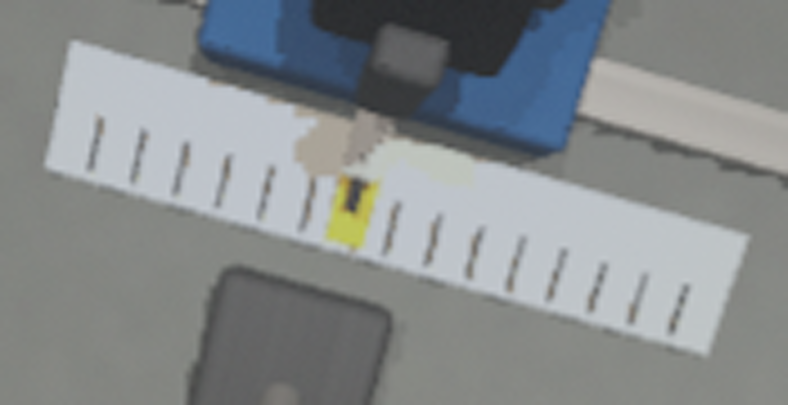

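The close-up shows the arrow's black end at (354,195), within about 0.5 mm of the band's centre line at about (356,195). Next is the fine knob.

```bash
python3 - <<'E'
from h import *
import pickle
for n,box in (("9",(470,560,60,180)),("12",(30,100,0,80))):
    c=pickle.load(open(f"wrist{n}.pkl","rb")); h,s,v=cv2.split(cv2.cvtColor(c["frame"],cv2.COLOR_RGB2HSV))
    m=(((h<5)|(h>174))&(s>150)&(v>80)).astype(np.uint8)
    k=np.zeros_like(m);k[box[2]:box[3],box[0]:box[1]]=1; ys,xs=np.nonzero(m*k); pts=np.c_[xs,ys].astype(np.float32)
    vx,vy,x0,y0=cv2.fitLine(pts,cv2.DIST_L2,0,.01,.01).ravel(); 
    if vy>0: vx,vy=-vx,-vy
    a=onz(c,(x0-10*vx,y0-10*vy),.125);b=onz(c,(x0+10*vx,y0+10*vy),.125); print(n,len(xs),"world angle deg",np.degrees(np.arctan2(b[1]-a[1],b[0]-a[0])),"line centre",onz(c,(x0,y0),.125),P(onz(c,(x0,y0),.125)))
E
```

```text
9 800 world angle deg 3.171310017286118 line centre [0.59684997 0.2099665  0.125     ] [-0.01173682  0.12190833]
12 162 world angle deg 3.687284527604419 line centre [0.59655501 0.21067147 0.125     ] [-0.01210631  0.12257726]
```

Emit:
{"fn": "arm_command", "kwargs": {
  "motion": [
    [0.317,0.813,0,-0.21],
    [0.317,0.813,0,-0.21],
    [0.317,0.813,0,-0.21],
    [0.317,0.813,0,-0.22],
    [0,0,0,0],
    [0,0,-0.5,0],
    [0,0,-0.5,0],
    [0,0,-0.5,0],
    [0,0,-0.42,0],
    [0,0,0,0]
  ]
}}

```text
t: 20.55
tool_pos: [0.577, 0.2089, 0.1036]
tool_rot: [-0.021, -0.705, -0.02, 0.708]
force: [-0.2, -0.1, 0.7]
opening: 0.527
```

```bash
python3 look.py 13
```

```text
[0.57701234 0.2089178  0.10361881] [-0.22234257 -0.09449326  0.67045665]
```

View pics/wr13.png

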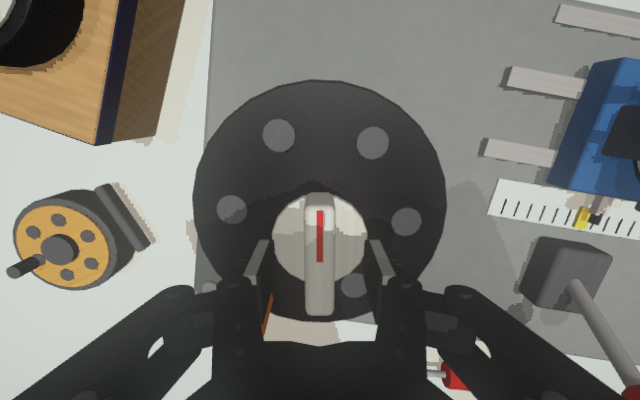

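The bar is centred at (320,260) between the jaws and lined up. I'll grip it and turn 60° counter-clockwise.

Emit:
{"fn": "arm_command", "kwargs": {
  "motion": [
    [0,0,0,0],
    [0,0,0,0],
    [0,0,0,0],
    [0,0,0,0],
    [0,0,0,1],
    [0,0,0,1],
    [0,0,0,1],
    [0,0,0,1],
    [0,0,0,1],
    [0,0,0,1],
    [0,0,0,1],
    [0,0,0,1],
    [0,0,0,1],
    [0,0,0,1],
    [0,0,0,0],
    [0,0,0,0]
  ],
  "claw": 10
}}

```text
t: 22.7
tool_pos: [0.581, 0.2064, 0.1064]
tool_rot: [0.372, 0.603, 0.369, -0.602]
force: [5.0, -8.0, 4.5]
opening: 0.149
```

```bash
python3 look.py 14; python3 - <<'E'
from h import *
import pickle
n="14"
c=pickle.load(open(f"top{n}.pkl","rb")); f=c["frame"][145:215,305:365][:,:,::-1]
a=cv2.resize(f,None,fx=8,fy=8,interpolation=cv2.INTER_CUBIC)
c=pickle.load(open(f"scene{n}.pkl","rb")); f=c["frame"][215:265,290:350][:,:,::-1]
b=cv2.resize(f,None,fx=8,fy=8,interpolation=cv2.INTER_CUBIC)
cv2.imwrite("pics/a14.png",a);cv2.imwrite("pics/b14.png",b)
E
```

```text
[0.5809738  0.20637666 0.10644269] [ 5.02893097 -7.95757915  4.51653755]
```

View pics/a14.png

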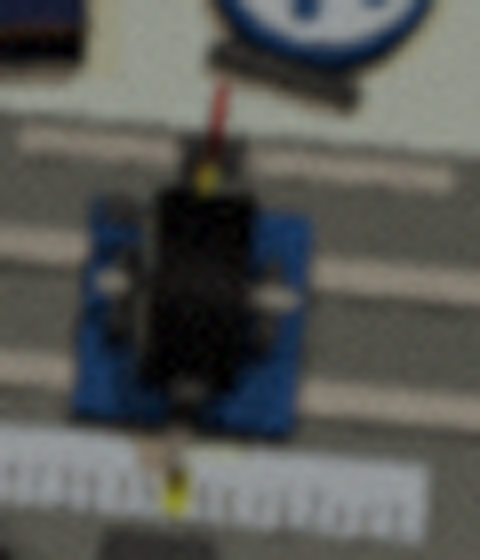

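View pics/b14.png

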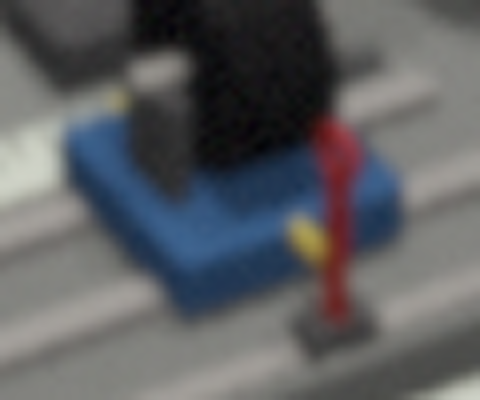

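View pics/wr14.png

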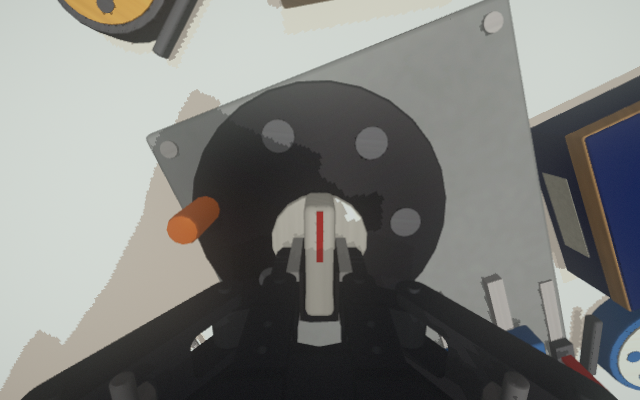

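```bash
cat >> h.py <<'E'
def onx(c,uv,px):
    o,d=ray(c,uv); n=np.array([R[0,0],R[1,0],0]); k=(px+ n[:2]@t - n@o)/(n@d); w=o+k*d; p=P(w); return p[1],w[2]
def guide(c,box,ptbox):
    h,s,v=cv2.split(cv2.cvtColor(c["frame"],cv2.COLOR_RGB2HSV))
    m=(((h<6)|(h>172))&(s>110)&(v>60)); k=np.zeros_like(m);k[box[1]:box[3],box[0]:box[2]]=1; m=m&k
    ys,xs=np.nonzero(m); q=np.array([onx(c,(x,y),.119) for x,y in zip(xs,ys)])
    m2=((h>21)&(h<36)&(s>110)&(v>70)); k=np.zeros_like(m2);k[ptbox[1]:ptbox[3],ptbox[0]:ptbox[2]]=1
    Y,X=np.nonzero(m2&k); r=np.array([[*P(onz(c,(x,y),.055))] for x,y in zip(X,Y)])
    return q,r,(xs,ys),(X,Y)
E
python3 - <<'E'
from h import *
import pickle
for k,b,pb in (("top",(325,150,336,170),(325,160,336,172)),("scene",(325,228,340,258),(322,238,332,252))):
    c=pickle.load(open(k+"14.pkl","rb")); q,r,a,b2=guide(c,b,pb)
    print(k,"guide n",len(q),q[np.argsort(q[:,1])].round(4)[::4].tolist(),"\n ptr",len(r),r.mean(0) if len(r) else 0, r.max(0) if len(r) else 0)
    print(np.median(q[:,0]))
E
```

```text
top guide n 3 [[-0.0765, 0.0967]] 
 ptr 6 [ 0.10516584 -0.07514708] [ 0.10824764 -0.07344301]
-0.0760526780995093
scene guide n 56 [[-0.0731, 0.0359], [-0.0733, 0.0423], [-0.0735, 0.0487], [-0.0793, 0.0542], [-0.071, 0.06], [-0.0742, 0.0706], [-0.0744, 0.0767], [-0.0747, 0.089], [-0.0777, 0.0931], [-0.0722, 0.0969], [-0.0723, 0.1], [-0.0724, 0.103], [-0.0808, 0.1063], [-0.0809, 0.1093]] 
 ptr 8 [ 0.10434196 -0.07544344] [ 0.10902704 -0.07184687]
-0.07507758750327284
```

Emit:
{"fn": "arm_command", "kwargs": {
  "motion": [
    [0,0,0,0],
    [0,0,0,0],
    [0,0,0,0],
    [0,0,0.7,0],
    [0,0,0.7,0],
    [0,0,0.6,0],
    [0.258,-0.748,0,0],
    [0.258,-0.748,0,0],
    [0.258,-0.748,0,0],
    [0.258,-0.748,0,0],
    [0.258,-0.748,0,0],
    [0.258,-0.748,0,0],
    [0,0,0,0],
    [0,0,0,0]
  ],
  "claw": 45
}}

```text
t: 24.6
tool_pos: [0.6712, -0.059, 0.2251]
tool_rot: [0.371, 0.602, 0.371, -0.602]
force: [0.4, 0.3, 0.1]
opening: 0.523
```

```bash
python3 look.py 15
```

```text
[ 0.67119484 -0.05895975  0.22505766] [0.41783599 0.26636427 0.05222967]
```

View pics/wr15.png

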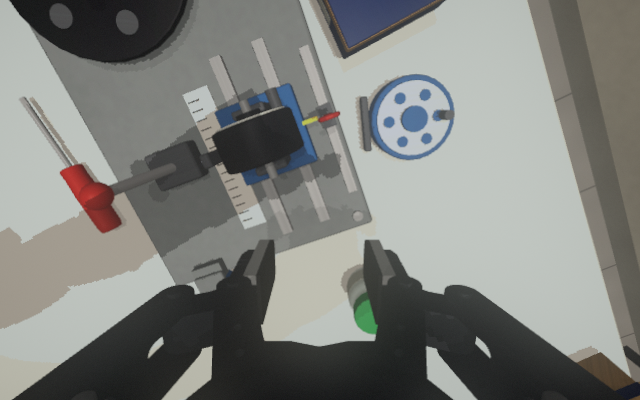

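```bash
python3 - <<'E'
from h import *
import pickle
c=pickle.load(open("wrist15.pkl","rb"))
f=c["frame"][85:155,270:370].copy()
cv2.imwrite("pics/w15z.png",cv2.resize(f[:,:,::-1],None,fx=7.5,fy=7.5,interpolation=cv2.INTER_CUBIC))
q,r,a,b=guide(c,(310,100,350,130),(295,110,325,130))
print(len(q),q.mean(0)); o=np.argsort(q[:,1]); print(q[o][::6].round(4).tolist()); print(r.round(4)[::3].tolist(), r.mean(0))
# predicted guide line/pointer line pixels for y=-.075
for z in (.032,.055,.087): print(z,proj(c,[*W((.119,-.075)),z]))
for x in (.095,.109): print("ptr",proj(c,[*W((x,-.075)),.055]))
E
```

```text
99 [-0.07236016  0.28909902]
[[-0.3214, -6.665], [-0.0969, -0.4324], [-0.0833, -0.0566], [-0.077, 0.0574], [-0.077, 0.1342], [-0.0741, 0.1733], [-0.073, 0.2076], [-0.0736, 0.231], [-0.0729, 0.2489], [-0.0734, 0.2624], [-0.0728, 0.2734], [-0.0724, 0.2823], [-0.072, 0.2897], [-0.0714, 0.2973], [-0.0596, 0.6883], [-0.0471, 1.0388], [0.0133, 2.9772]]
[[0.1097, -0.0736], [0.1085, -0.0741], [0.1044, -0.0736], [0.1072, -0.0747], [0.11, -0.0757], [0.1022, -0.0738], [0.105, -0.0749], [0.1078, -0.0759], [0.1106, -0.077], [0.1, -0.074], [0.1028, -0.0751], [0.1056, -0.0761], [0.1084, -0.0772], [0.0987, -0.0746], [0.1015, -0.0756], [0.1043, -0.0767], [0.0974, -0.0752], [0.1002, -0.0762], [0.103, -0.0772], [0.098, -0.0764], [0.0958, -0.0766]] [ 0.10331975 -0.07539573]
0.032 [[323.90531159 113.74461769]]
0.055 [[324.26929931 114.01403048]]
0.087 [[324.87433463 114.46185158]]
ptr [[301.70575043 122.71307042]]
ptr [[314.82476471 117.65638388]]
```

View pics/w15z.png

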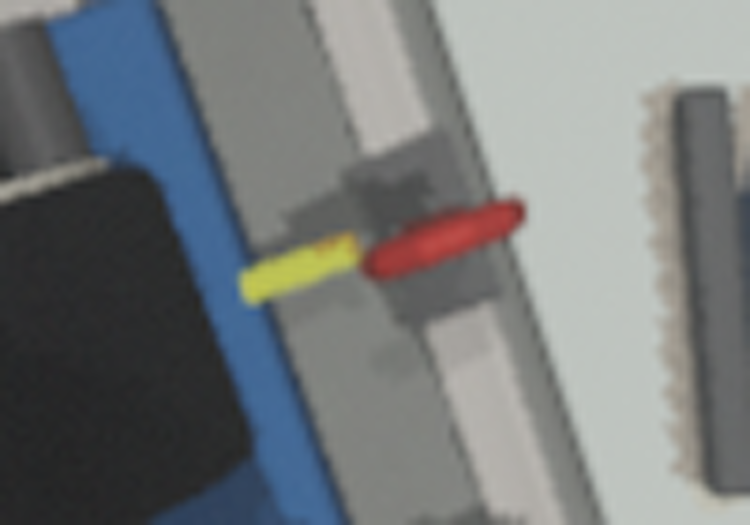

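```bash
python3 - <<'E'
from h import *
import pickle
c=pickle.load(open("wrist15.pkl","rb"))
h,s,v=cv2.split(cv2.cvtColor(c["frame"],cv2.COLOR_RGB2HSV))
m=(((h<6)|(h>172))&(s>150)&(v>60)).astype(np.uint8); m[:105]=0;m[125:]=0;m[:,:318]=0;m[:,345:]=0
ys,xs=np.nonzero(m); print(len(xs),xs.mean(),ys.mean(),xs.min(),xs.max())
for z in (.085,.095,.105): print(z,P(onz(c,(xs.mean(),ys.mean()),z)))
def zz(x,y,h): return P(onz(c,((x+.5)/7.5-.5+270,(y+.5)/7.5-.5+85),h))
print("slider",[zz(*q,.034).round(4) for q in ((345,185),(440,130),(500,295),(400,320))])
print("ptr",[zz(*q,.055).round(4) for q in ((243,287),(357,248),(300,268))])
c8=pickle.load(open("top14.pkl","rb"))
def z8(x,y,h): return P(onz(c8,((x+.5)/8-.5+305,(y+.5)/8-.5+145),h))
print("top guide",z8(222,90,.095),"ptr",z8(208,178,.055))
E
```

```text
65 328.4153846153846 116.67692307692307 320 337
0.085 [ 0.12135047 -0.07794546]
0.095 [ 0.12113858 -0.07765217]
0.105 [ 0.1209267  -0.07735889]
slider [array([ 0.1123, -0.0676]), array([ 0.1273, -0.0654]), array([ 0.1277, -0.0893]), array([ 0.1132, -0.0876])]
ptr [array([ 0.0952, -0.0752]), array([ 0.1112, -0.0758]), array([ 0.1032, -0.0756])]
top guide [ 0.12867952 -0.07662582] ptr [ 0.10573445 -0.07527738]
```

From nearly overhead, the pointer's plate y is −75.5 mm and the guide's is −77.6 mm. The guide needs another 2.1 mm, about 15°.

Emit:
{"fn": "arm_command", "kwargs": {
  "motion": [
    [-0.256,0.743,0,0],
    [-0.256,0.743,0,0],
    [-0.256,0.743,0,0],
    [-0.256,0.743,0,0],
    [-0.256,0.743,0,0],
    [-0.256,0.743,0,0],
    [0,0,0,0],
    [0,0,-0.7,0],
    [0,0,-0.7,0],
    [0,0,-0.58,0],
    [0,0,0,0]
  ]
}}

```text
t: 26.12
tool_pos: [0.5777, 0.2068, 0.1044]
tool_rot: [-0.371, -0.6, -0.371, 0.604]
force: [0.2, 0.3, 0.4]
opening: 0.527
```

```bash
python3 look.py 16
```

```text
[0.57767005 0.20679943 0.10444597] [0.15514137 0.26978886 0.3705483 ]
```

View pics/wr16.png

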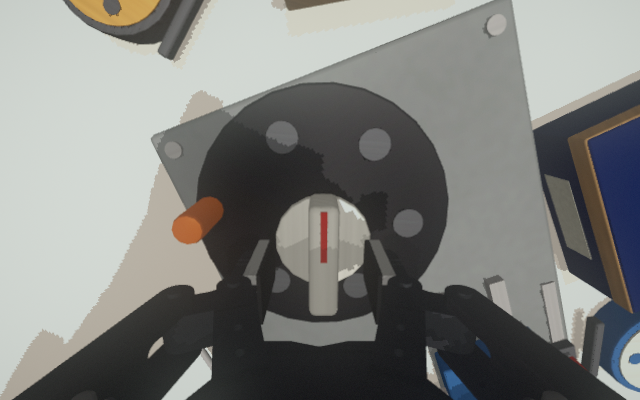

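Emit:
{"fn": "arm_command", "kwargs": {
  "motion": [
    [0.03,0.02,0,0],
    [0,0,0,0],
    [0,0,0,0],
    [0,0,0,0],
    [0,0,0,0.8],
    [0,0,0,0.8],
    [0,0,0,0.9],
    [0,0,0,0],
    [0,0,0,0]
  ],
  "claw": 10
}}

```text
t: 27.4
tool_pos: [0.5826, 0.209, 0.1081]
tool_rot: [0.447, 0.55, 0.446, -0.547]
force: [2.3, 0.1, 5.9]
opening: 0.146
```

Emit:
{"fn": "arm_command", "kwargs": {
  "motion": [
    [0,0,0,0],
    [0,0,0,0],
    [0,0,0,0],
    [0,0,0.7,0],
    [0,0,0.7,0],
    [0,0,0.6,0],
    [0.258,-0.748,0,0],
    [0.258,-0.748,0,0],
    [0.258,-0.748,0,0],
    [0.258,-0.748,0,0],
    [0.258,-0.748,0,0],
    [0.258,-0.748,0,0],
    [0.1,0.1,0,0],
    [0,0,0,0],
    [0,0,0,0]
  ],
  "claw": 45
}}

```text
t: 29.28
tool_pos: [0.6796, -0.0528, 0.2265]
tool_rot: [0.447, 0.548, 0.447, -0.548]
force: [0.2, -0.3, 0.5]
opening: 0.525
```

```bash
python3 look.py 17;  python3 - <<'E'
from h import *
import pickle
c=pickle.load(open("wrist17.pkl","rb"))
h,s,v=cv2.split(cv2.cvtColor(c["frame"],cv2.COLOR_RGB2HSV))
u=proj(c,[*W((.115,-.075)),.06])[0].astype(int); print(u)
x0,y0=u-[50,35]; f=c["frame"][y0:y0+70,x0:x0+100]
cv2.imwrite("pics/w17z.png",cv2.resize(f[:,:,::-1],None,fx=7.5,fy=7.5,interpolation=cv2.INTER_CUBIC))
m=(((h<6)|(h>172))&(s>150)&(v>60)).astype(np.uint8); k=0*m; k[u[1]-12:u[1]+12,u[0]-8:u[0]+25]=1; m*=k
ys,xs=np.nonzero(m); print(len(xs),xs.mean(),ys.mean()); print(P(onz(c,(xs.mean(),ys.mean()),.095)))
m=((h>21)&(h<36)&(s>110)&(v>70)).astype(np.uint8); k=0*m; k[u[1]-12:u[1]+15,u[0]-25:u[0]+8]=1; m*=k
ys,xs=np.nonzero(m); print(len(xs),xs.mean(),ys.mean()); print(P(onz(c,(xs.mean(),ys.mean()),.055)))
E
```

```text
[ 0.67960106 -0.05283395  0.22653623] [ 0.20139308 -0.27875057  0.47410895]
[330 124]
66 339.24242424242425 126.6969696969697
[ 0.12166493 -0.07578708]
63 318.3492063492063 125.96825396825396
[ 0.10320052 -0.07539586]
```

View pics/w17z.png

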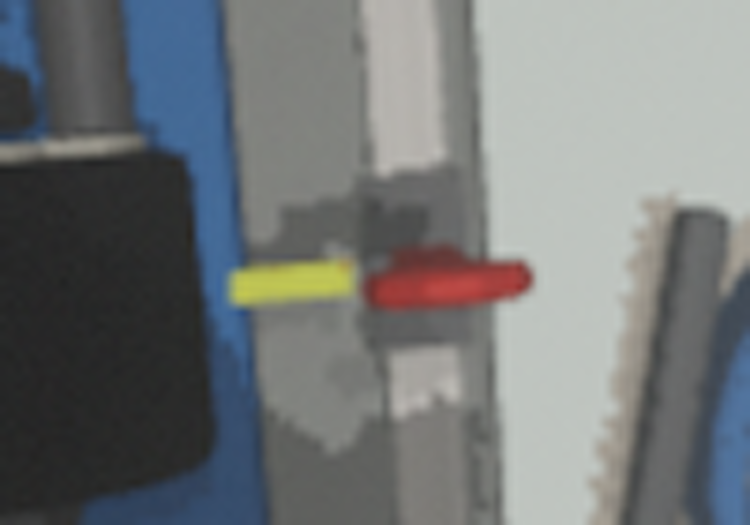

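```bash
python3 - <<'E'
from h import *
import pickle
c=pickle.load(open("wrist17.pkl","rb")); x0,y0=330-50,124-35
zz=lambda x,y,h:P(onz(c,((x+.5)/7.5-.5+x0,(y+.5)/7.5-.5+y0),h)).round(4)
print("eyelet",[zz(447,284,h) for h in (.08,.09,.1)],"slider +y",zz(410,172,.034),"-y",zz(415,345,.034), "ptr",zz(295,284,.055),zz(350,280,.055))
c=pickle.load(open("wrist15.pkl","rb")); x0,y0=270,85
print("old slider +y",zz(392,157,.034),"-y",zz(450,307,.034))
c=pickle.load(open("scene17.pkl","rb")); f=c["frame"][215:265,290:350][:,:,::-1]
cv2.imwrite("pics/b17.png",cv2.resize(f,None,fx=8,fy=8,interpolation=cv2.INTER_CUBIC))
E
```

```text
eyelet [array([ 0.1225, -0.0764]), array([ 0.1219, -0.0758]), array([ 0.1213, -0.0753])] slider +y [ 0.1212 -0.0632] -y [ 0.12   -0.0871] ptr [ 0.1037 -0.0759] [ 0.1111 -0.0761]
old slider +y [ 0.1198 -0.0664] -y [ 0.1205 -0.0884]
```

View pics/b17.png

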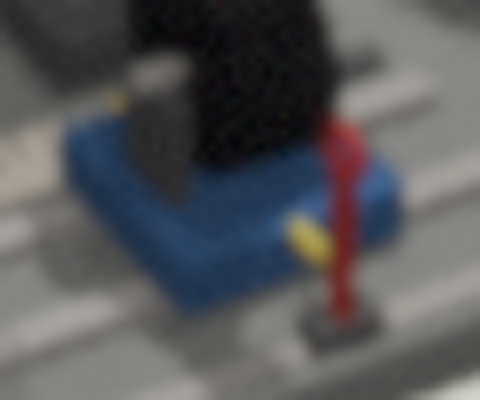

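Pointer, eyelet and slider all agree within about 0.4 mm. On to the lock lever.

Emit:
{"fn": "arm_command", "kwargs": {
  "motion": [
    [-0.754,0.284,0,0.2],
    [-0.754,0.284,0,0.2],
    [-0.754,0.284,0,0.2],
    [-0.754,0.284,0,0.2],
    [-0.754,0.284,0,0.2],
    [0,0,0,0],
    [0,0,-0.7,0],
    [0,0,-0.7,0],
    [0,0,-0.57,0],
    [0,0,0,0]
  ],
  "claw": 0
}}

```text
t: 30.68
tool_pos: [0.453, 0.0306, 0.1068]
tool_rot: [-0.474, -0.523, -0.475, 0.525]
force: [-0.4, 0.0, 0.5]
opening: -0.0
```

```bash
python3 look.py 18
```

```text
[0.45301841 0.03064807 0.1067805 ] [-0.3975399   0.00599148  0.49859248]
```

View pics/wr18.png

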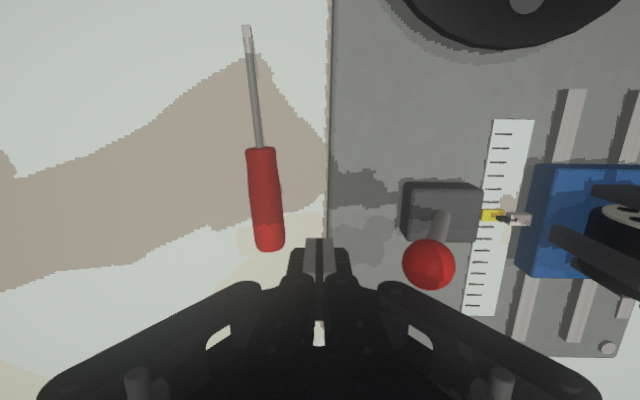

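View pics/scene18.png

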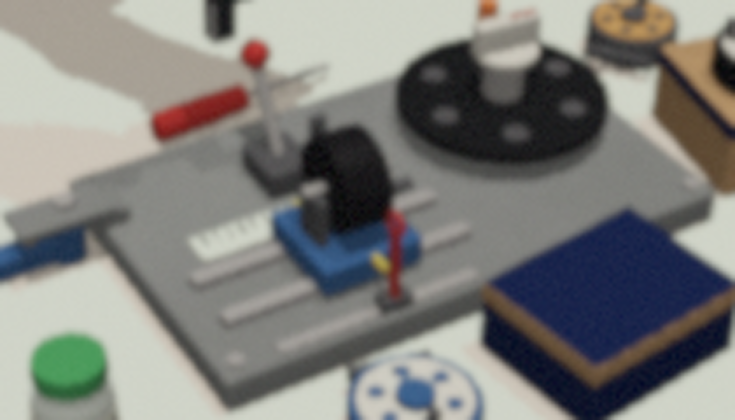

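```bash
python3 - <<'E'
from h import *
import pickle
c=pickle.load(open("wrist18.pkl","rb"))
print("tcp px",proj(c,[.453,.0306,.1068]),"ball",onz(c,(429,265),.12),P(onz(c,(429,265),.12)),"tcp plate",P([.453,.0306]))
E
```

```text
tcp px [[317.31655843 252.75806401]] ball [0.5065678  0.02531771 0.12      ] [-0.08151077 -0.07142464] tcp plate [-0.13533564 -0.07196917]
```

Emit:
{"fn": "arm_command", "kwargs": {
  "motion": [
    [0.2,-0.022,0,0],
    [0.2,-0.022,0,0],
    [0.2,-0.022,0,0],
    [0.2,-0.022,0,0],
    [0.2,-0.022,0,0],
    [0.2,-0.022,0,0],
    [0.2,-0.022,0,0],
    [0.18,-0.02,0,0],
    [0,0,0,0]
  ]
}}

```text
t: 31.95
tool_pos: [0.5496, 0.0203, 0.1082]
tool_rot: [0.474, 0.525, 0.474, -0.524]
force: [-0.1, -0.5, -0.1]
opening: 0.002
```

Emit:
{"fn": "arm_command", "kwargs": {
  "motion": [
    [0.04,-0.004,0,0],
    [0.04,-0.004,0,0],
    [0,0,0,0]
  ]
}}

```text
t: 32.33
tool_pos: [0.5533, 0.0199, 0.1083]
tool_rot: [-0.474, -0.524, -0.475, 0.524]
force: [-0.6, -0.3, -1.3]
opening: -0.003
```

```bash
python3 look.py 19
```

```text
[0.55326637 0.0198744  0.10827701] [-0.57839167 -0.32285438 -1.2628528 ]
```

View pics/scene19.png

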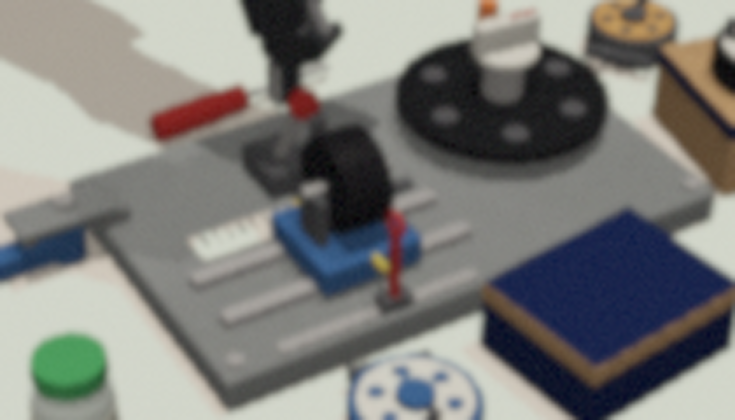

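View pics/wr19.png

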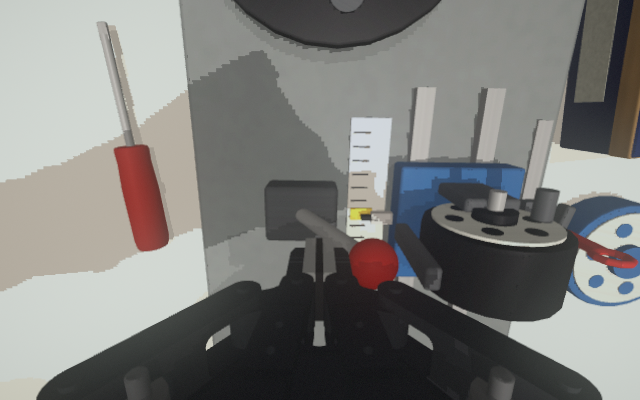

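```bash
python3 - <<'E'
from h import *
import pickle
c=pickle.load(open("wrist19.pkl","rb"))
print("ball",P(onz(c,(373,264),.12)),"tcp plate",P([.5533,.0199]))
E
```

```text
ball [-0.00918637 -0.07119102] tcp plate [-0.03446674 -0.07175432]
```

Emit:
{"fn": "arm_command", "kwargs": {
  "motion": [
    [0.04,-0.004,0,0],
    [0.04,-0.004,0,0],
    [0,0,0,0]
  ]
}}

```text
t: 32.85
tool_pos: [0.5545, 0.0197, 0.1079]
tool_rot: [-0.473, -0.522, -0.476, 0.526]
force: [-14.4, 1.6, 9.5]
opening: -0.006
```

The stop shows as a 14 N reaction. I'll back off, lift clear and check everything.

Emit:
{"fn": "arm_command", "kwargs": {
  "motion": [
    [-0.3,0.03,0,0],
    [-0.4,0.04,0,0],
    [0,0,0.6,0],
    [0,0,0.7,0],
    [0,0,0.6,0],
    [-0.1,0,0,-1],
    [0,0,0,-1],
    [0,0,0,-1],
    [0,0,0,-1],
    [0,0,0,-1],
    [0,0,0,-1],
    [0,0,0,-1],
    [0,0,0,-1],
    [0,0,0,-1],
    [0,0,0,-1],
    [0,0,0,-1],
    [0,0,0,-1],
    [0,0,0,0],
    [0,0,0,0]
  ]
}}

```text
t: 35.22
tool_pos: [0.5103, 0.0237, 0.2224]
tool_rot: [0.077, 0.703, 0.077, -0.703]
force: [0.4, 0.3, 0.7]
opening: 0.001
```

```bash
python3 look.py 20; python3 - <<'E'
from h import *
import pickle
c=pickle.load(open("wrist20.pkl","rb")); u=proj(c,[*W((-.007,-.075)),.034])[0].astype(int); print(u)
x0,y0=max(u[0]-60,0),max(u[1]-60,0); f=c["frame"][y0:y0+100,x0:x0+130]
cv2.imwrite("pics/w20z.png",cv2.resize(f[:,:,::-1],None,fx=5.5,fy=5.5,interpolation=cv2.INTER_CUBIC))
c=pickle.load(open("top20.pkl","rb")); cv2.imwrite("pics/t20.png",cv2.resize(c["frame"][110:290,150:440][:,:,::-1],None,fx=2.7,fy=2.7,interpolation=cv2.INTER_CUBIC))
E
```

```text
[0.51029026 0.02366462 0.22240577] [0.42052237 0.26248708 0.71771777]
[342 114]
```

View pics/wr20.png

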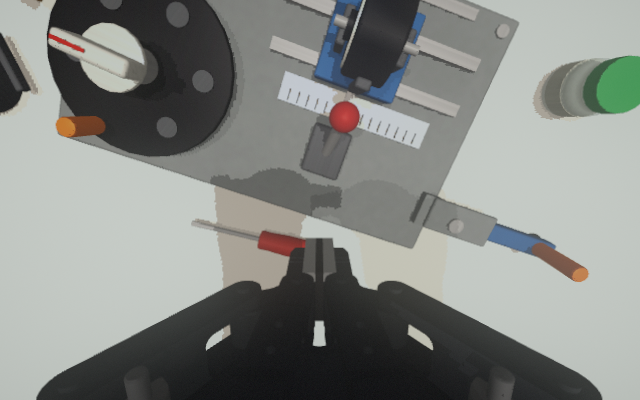

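View pics/w20z.png

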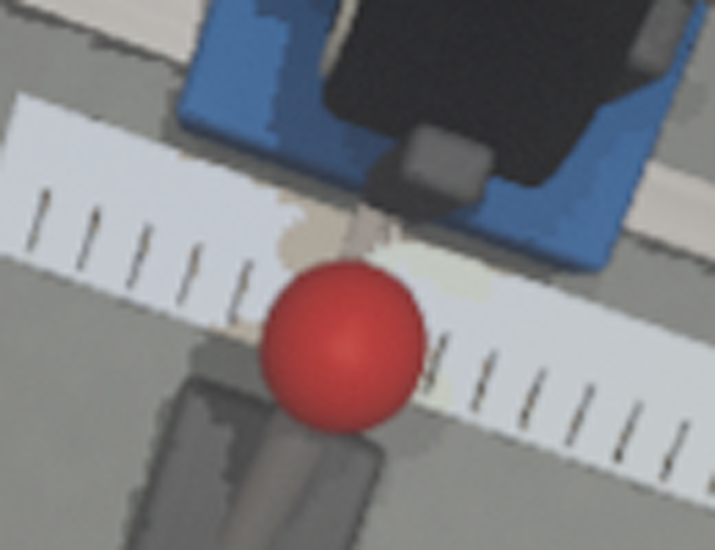

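View pics/t20.png

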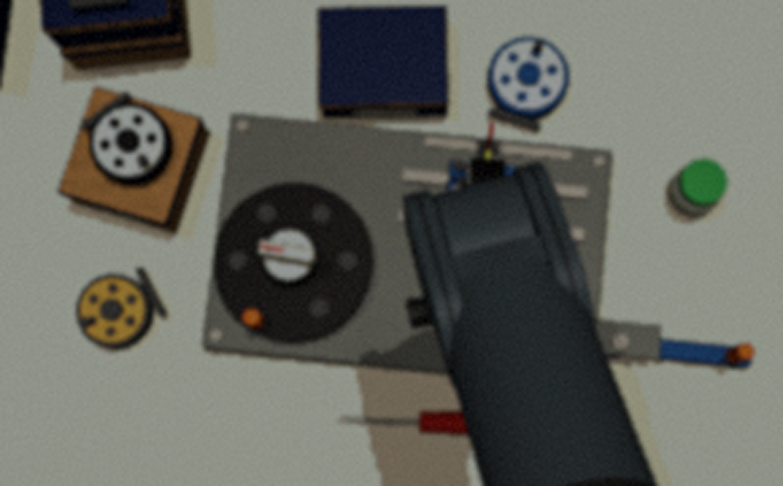

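View pics/scene20.png

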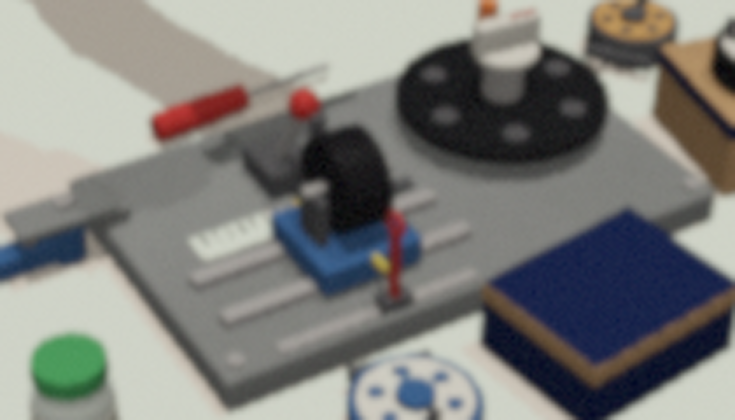

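```bash
python3 - <<'E'
from h import *
import pickle
c=pickle.load(open("wrist19.pkl","rb")); f=c["frame"][180:250,330:420]
cv2.imwrite("pics/w19z.png",cv2.resize(f[:,:,::-1],None,fx=8,fy=8,interpolation=cv2.INTER_CUBIC))
E
```

```text
(no output)
```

View pics/w19z.png

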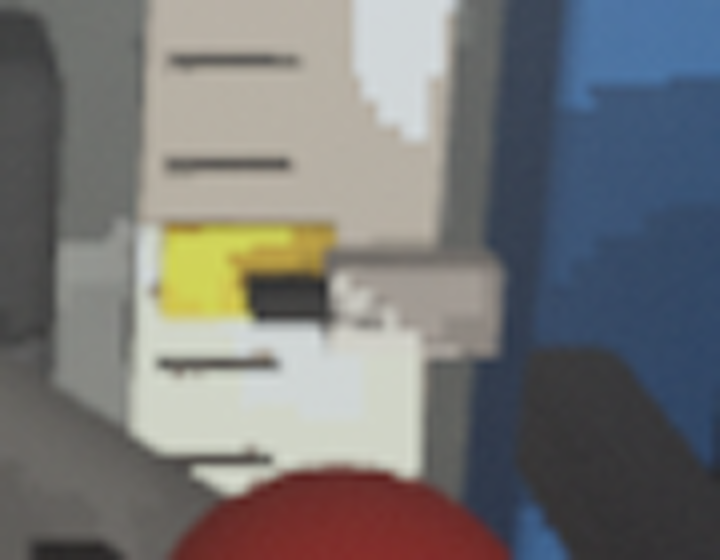

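```bash
python3 - <<'E'
from h import *
import pickle
c=pickle.load(open("wrist12.pkl","rb"))
z=lambda x,y,h:P(onz(c,((x+.5)/4.5-.5+255,(y+.5)/4.5-.5+55),h)).round(4)
print("arrow",z(354,195,.043),"band",[z(351,213,h) for h in(.030,.033,.036)])
c=pickle.load(open("wrist19.pkl","rb"))
z=lambda x,y,h:P(onz(c,((x+.5)/8-.5+330,(y+.5)/8-.5+180),h)).round(4)
print("arrow",z(285,298,.043),"band",[z(245,270,h) for h in(.030,.033,.036)])
c=pickle.load(open("wrist20.pkl","rb"))
E
```

```text
arrow [-0.0014 -0.0747] band [array([-0.0047, -0.0755]), array([-0.0048, -0.0754]), array([-0.0049, -0.0753])]
arrow [-0.0015 -0.0747] band [array([-0.0033, -0.0765]), array([-0.0038, -0.0755]), array([-0.0042, -0.0745])]
```

Arrow and band agree within 0.8 mm in both views. The job is finished, so I'll hand it in.

```bash
python3 -c "
from h import *
print(ctrl.job_done()); print(ctrl.read_state()['t'])"
```

```text
the job is handed in; nothing more can be done
None
the job is handed in; nothing more can be done
```

The line winder is set up in the order asked, and I handed the job in at about 35 s of the 69 s allowed, with the gripper clear of everything.

- **Brace leg:** it is pushed out to its end stop, where the reaction rose to 28 N. In the later pictures it still lies parallel to the plate's front edge.
- **Handwheel:** the white arrow is within about 0.8 mm of the middle of the yellow band in two wrist pictures, the second taken after the knob was turned. The last picture couldn't repeat this, because the lock ball hides the arrow there.
- **Fine knob:** the line guide is within about 0.5 mm of the yellow pointer. An earlier reading from the scene camera had put the guide in line about 15° too soon. The closer wrist view showed it 2.1 mm off, and I went by that.
- **Lock lever:** it is pushed over, away from the robot, to its stop, where the reaction was 14 N. It stayed there after I backed off.
- **Surroundings:** in the last pictures the reels, cartons, jar and screwdriver look to be where they started. I checked this by eye only.

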